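# Park the slicer sled under its blade guard

### The job

Park the food slicer for storage without putting a hand on its dark sled: with the wooden push stick from the sloped rest, bring the sled square against the fence, then feed it with the stick along the fence, keeping it pressed to the fence all the way in under the clear blade guard, until it is fully home against the end stop. Then stand the stick, tip down, in the deep white jug, leaning over the side of the rim opposite the jug's handle. Leave the other things round about undisturbed.

Things in the scene. Friction and masses are not known exactly. Their poses are not given: they have to be found in the camera images.
- slicer: slicer board, fixed: wooden bed 400 x 150 mm, top at z = 15 mm. Origin on the worktop under its centre; x = feed direction (roughly to the robot's right), y = toward the fence (far side). Fence: wooden rail along the whole +y edge, face at y = +57 mm, top at z = 80 mm. End stop: bar across the bed, face at x = +188 mm, top at z = 50 mm
- guard_mouth (a point): middle of the open end of the clear blade guard, at its underside, 80 mm above the worktop; axes as the slicer's. The guard is a flat roof 200 mm long (from here along +x) and 138 mm wide, top 89 mm above the worktop, with a dark rim bar here; it stands on the fence and on two 10 mm posts, 72 mm from here toward -y, 8 and 192 mm along x
- sled_home (a point): where the sled's centre is when home: x = +133, y = +27, z = 35 mm in the slicer's frame, axes as the slicer's. The sled's rear is then 78 mm inside the guard's mouth, so the stick must come in at a low slope (under about 25 degrees)
- sled_c (a point): centre of the loose dark wooden sled with a steel plate on top, on the bed ahead of the guard, 0.25 kg, 110 long (x, front +x, roughly the feed direction) x 60 wide (y) x 40 mm tall. In its rear face a pocket for the stick: 24 mm wide, 12 mm deep, open above and below, middle at y = -12 mm (away from the fence), floor at x = -43 mm. No part of the robot may touch the sled
- stick_c (a point): centre of the loose push stick, a straight wooden batten 210 long (x, toward the working tip) x 14 thick (y) x 22 mm tall (z), 60 g. It lies tip low in the rest, sloping 25 degrees, held by low saddles at 71 to 105 mm and -15 to -1 mm from its centre along x; from -15 to -105 mm it is free to grasp across its 14 mm thickness. Lift it out square to its length
- stick_tip (a point): centre of the stick's working tip, the end that points down in the rest (105 mm from the stick's centre)
- stick_top (a point): centre of the stick's upper end
- rest: the fixed sloped stick rest: wooden foot plate 170 x 70 x 8 mm with two metal saddles. Origin on the worktop below the centre of the resting stick; x points along the stick toward its tip, level
- jug: the fixed deep white jug, round, outer diameter 70 mm, inner diameter 60 mm at the rim (58 mm at the floor), rim at z = 118 mm, inner floor at z = 6 mm. Origin on the worktop on its axis; the handle sticks out 65 mm along -x, so the side opposite the handle is +x. The handle points to the robot's right, or to its right and toward it
- cutter_round: bystander, loose: round tinplate pastry cutter, 59 mm across, 25 mm tall; origin at the centre of its underside
- ramekin: bystander, loose: white porcelain ramekin, 69 mm across, 42 mm tall; origin at the centre of its underside
- timer: bystander, loose: twist timer, 69 mm across, 60 mm tall; origin at the centre of its underside
- bottle_jar: bystander, loose: small screw-lid jar, 67 mm across, 67 mm tall; origin at the centre of its underside
There are look-alikes about, which are no part of the job. Leave any green look-alike of the jug alone.

How it is judged:
By the outcome, as a careful person would: the job done as asked, in the order asked, and still so for the second after the job is handed in, with the robot touching nothing.
It also fails if it takes over 72 s, if anything falls off the work surface, if the arm or the gripper's body presses on something with over 40 N, if the wrist force passes 120 N, or if a joint passes its speed limit or range.

### The arm

A 7-joint arm with a two-finger parallel gripper is mounted at the origin on a cart in front of the work surface, level with it; the furniture and walls round the work are solid. World frame = base frame: x ahead of the robot, y to its left, z up, the work surface at z = 0. Lengths are in m, angles in rad, forces in N, time in s.
With the tool pointing down it reaches from about 0.375 to 0.925 m from the base axis. Payload 3.1 kg.
Tool frame: the origin (TCP) lies between the finger pads; the fingertips stand 14 mm ahead of it and the grasp point (between the pads) lies 5 mm behind it; z points along the fingers, y is the direction in which the jaws open and shut (so a half turn about z gives the same grasp; the last joint's range is limited). The gripper opens to 85 mm and grips with 20 to 120 N. Pads are 22 mm wide; open, the fingers measure 114 mm over their backs; the gripper's body (76 mm by 85 mm) begins 54 mm behind the grasp point. The pads swing forward as they close: fully open they stand 13 mm farther back than shut.
Start: joints at [1.099, 0.383, 0.044, 1.598, -0.018, 1.161, -0.05], TCP at [0.237, -0.605, 0.245] pointing down, gripper open.
Joint ranges: [-2.61, 2.61], [-0.41, 2.15], [-1.48, 1.57], [0, 2.5], [-1.57, 4.71], [0.05, 1.97], [-2.85, 2.85]. Speed limits (rad/s): [2.79, 2.79, 3.14, 3.14, 3.14, 3.14, 3.14].

### API

Orientations are given as a rotation vector (axis times angle).
In Python, from rig import manip gives the robot as it stands. The module is installed in compiled form; this text tells all that it offers.
- The arm moves only by the tool arm_command, never from a script. Its argument "steps" is a list of rows, each an object of numbers: "x", "y", "z": the shift along the tool's x, y, z in mm; "ax", "ay", "az": the turn, a rotation vector about the tool's x, y, z in degrees; "gripper": the closure in counts, from 0 (fully open) to 255 (shut). A call has 1 to 20 rows; each row shifts and turns the commanded pose from where the row before left it, along the tool's axes as they then stand; what a row does not reach is not made up. A row lasts 1/10 s, in which the tool goes at most 50 mm and 8.59 degrees, less where a joint would pass 70% of its speed; a pose out of reach is approached as far as the arm can. A call with a gripper value outside its range is refused whole. The fingers move at their own pace and stop on an object; the grip force is fixed at half the most. Time passes only in rows, so rows that do not move let the fingers close. It gives the time, the measured TCP pose, the force and the opening at its end, in the units of the state.
- manip.get_obs(): the state, without advancing time (a new reading comes with each control period).
- manip.capture(name): name is "scene" or "top"; returns a dict with "color" (384x512x3 uint8, blue, green, red), "depth" (384x512 float32, m along the optical axis (not along the pixel's ray), 0 where there is no reading), "K" (3x3 intrinsics, pixels), "extrinsics" (4x4, takes a point from world to camera coordinates). Camera axes: x right, y down, z forward; pixel columns grow to the right and rows downward; lengths in m; the calibration is good to about 2 mm. A picture is of the moment at which its call begins.
- manip.job_done(): hands the job in, once; it reports no verdict.
The state is a dict: "time": time; "joint_positions": joint angles; "dq": joint speeds; "effort": joint torques, N m; "position": TCP position; "tool_rot": TCP orientation; "contact_force": force on the tool from outside, world axes, zero at the start; "torque": the same for the moment, N m; "grip_width": opening from 0.0 (shut) to 1.0 (fully open).
Only numpy, scipy, OpenCV 4.12 (cv2) and the standard library are available. Lean on these libraries where they do the work, as an engineer would, in place of code of your own. Each camera call takes 0.05 s, during which the arm holds its last target. There are 200 camera calls.

## Working session

There is one attempt and no reset: what is moved stays moved. The work goes in short steps, Python scripts to look and compute and a tool call to move; the robot and the scene stay as the last step left them, time stands still between calls to the robot, and variables do not carry over. Pictures are saved under pics/ and viewed, about 8 in all and at most 12, crops included, and the job is handed in when it is done.

Besides the shell and the picture viewer there is one more tool, called after ">>>" in YAML: its name, and indented under it one key for each argument. arm_command: Moves the arm, as the interface text tells. Its arguments: {"type":"object","properties":{"steps":{"type":"array"}},"required":["steps"]}

```bash
mkdir -p pics
cat > h.py <<'E'
import numpy as np, cv2
from rig import manip
from scipy.spatial.transform import Rotation as R
def cap(n,f):
    c=manip.capture(n); np.savez('pics/'+f+'.npz',**c); cv2.imwrite('pics/'+f+'.png',c['color']); return c
def world(c):
    h,w=c['depth'].shape; v,u=np.mgrid[:h,:w]; K=c['K']; d=c['depth']
    p=np.stack([(u-K[0,2])/K[0,0]*d,(v-K[1,2])/K[1,1]*d,d],-1)
    E=c['extrinsics']; return (p-E[:3,3])@E[:3,:3]
E
python3 - <<'E'
from h import *
a=cap('scene','s0');b=cap('top','t0')
for c in(a,b): print(c['K'].round(1).tolist(),np.linalg.inv(c['extrinsics']).round(3).tolist())
cv2.imwrite('pics/t0b.png',cv2.resize(b['color'],(800,600),interpolation=cv2.INTER_CUBIC))
cv2.imwrite('pics/s0b.png',cv2.resize(a['color'],(800,600),interpolation=cv2.INTER_CUBIC))
print(manip.get_obs())
E
```

```text
[[420.5, 0.0, 258.7], [0.0, 420.5, 188.3], [0.0, 0.0, 1.0]] [[0.575, -0.515, 0.636, -0.456], [-0.818, -0.354, 0.453, -0.561], [-0.008, -0.781, -0.625, 1.082], [0.0, 0.0, 0.0, 1.0]]
[[471.5, 0.0, 255.5], [0.0, 471.5, 184.4], [0.0, 0.0, 1.0]] [[0.488, -0.678, 0.55, -0.573], [-0.873, -0.384, 0.302, -0.451], [0.007, -0.627, -0.779, 1.68], [0.0, 0.0, 0.0, 1.0]]
{'time': 0.1, 'joint_positions': array([ 1.09918765,  0.38375858,  0.04385886,  1.59942274, -0.01790342,
        1.16120586, -0.0498897 ]), 'dq': array([ 0.00082995, -0.00059449,  0.00108161, -0.00207355, -0.00022149,
       -0.00046845, -0.00020473]), 'effort': array([ 2.97015096e-03, -4.34725356e+01,  1.02956258e+00, -2.50453770e+01,
        1.08879019e-02,  5.42681388e-03, -1.16835113e-05]), 'position': array([ 0.23704358, -0.60434963,  0.24400696]), 'tool_rot': array([-3.08456784e+00, -5.83436229e-01,  9.01852771e-04]), 'contact_force': array([-0.19678529,  0.03516651, -0.02199139]), 'torque': array([-0.03451149,  0.01685449,  0.02305052]), 'grip_width': 0.9987678729560536}
```

View pics/t0b.png

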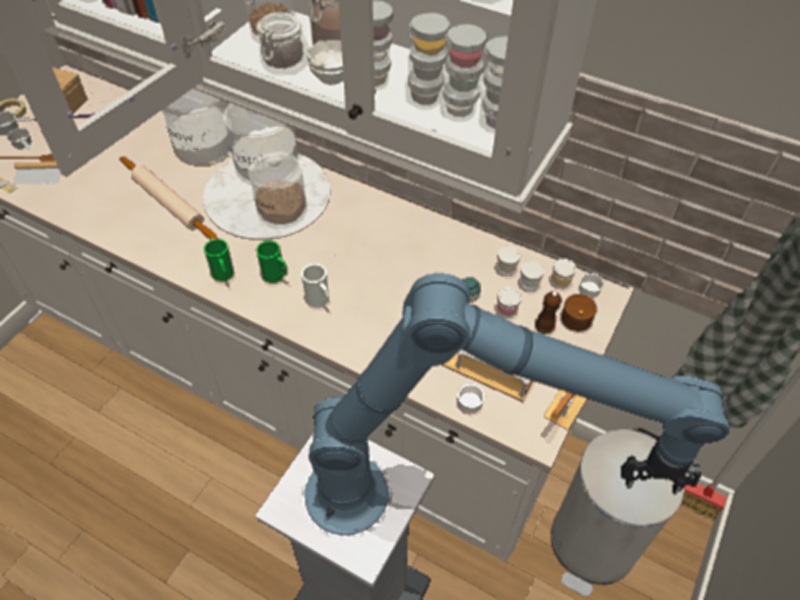

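View pics/s0b.png

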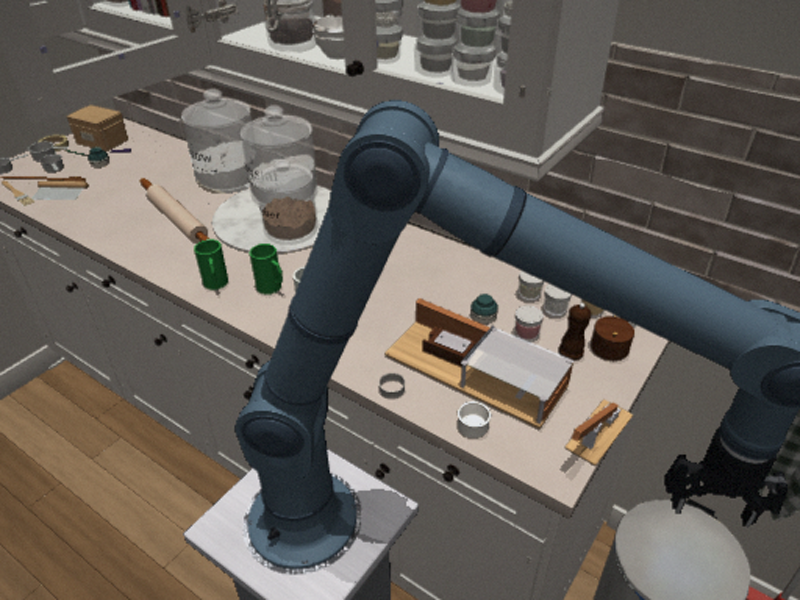

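Run:
```python
from h import *
c=np.load('pics/s0.npz'); W=world(c)
def crop(x0,y0,x1,y1,s,f):
    im=cv2.resize(c['color'][y0:y1,x0:x1],None,fx=s,fy=s,interpolation=cv2.INTER_CUBIC)
    for x in range(x0-x0%20+20,x1,20): cv2.putText(im,str(x),(int((x-x0)*s),8),0,.3,(0,0,255)); cv2.line(im,(int((x-x0)*s),10),(int((x-x0)*s),16),(0,0,255))
    for y in range(y0-y0%20+20,y1,20): cv2.putText(im,str(y),(0,int((y-y0)*s)),0,.3,(0,0,255)); cv2.line(im,(20,int((y-y0)*s)),(26,int((y-y0)*s)),(0,0,255))
    cv2.imwrite(f,im)
crop(235,180,415,305,4.44,'pics/c1.png')
# top-down orthographic height/color map
m=(W[...,0]>.2)&(W[...,0]<1.1)&(W[...,1]<.6)&(W[...,1]>-.7)&(W[...,2]>-.02)&(W[...,2]<.25)&(c['depth']>0)
print(m.sum())
for u,v in[(246,246),(250,246),(302,266),(382,272),(190,180),(300,220),(310,196),(338,205),(289,216)]: print(u,v,W[v,u].round(3))
```

```text
28787
246 246 [0.355 0.074 0.   ]
250 246 [ 0.364  0.063 -0.001]
302 266 [ 0.386 -0.136  0.003]
382 272 [ 0.459 -0.376  0.063]
190 180 [0.427 0.388 0.11 ]
300 220 [ 0.532 -0.039  0.049]
310 196 [0.673 0.    0.046]
338 205 [ 0.669 -0.119  0.062]
289 216 [0.524 0.003 0.053]
```

View pics/c1.png

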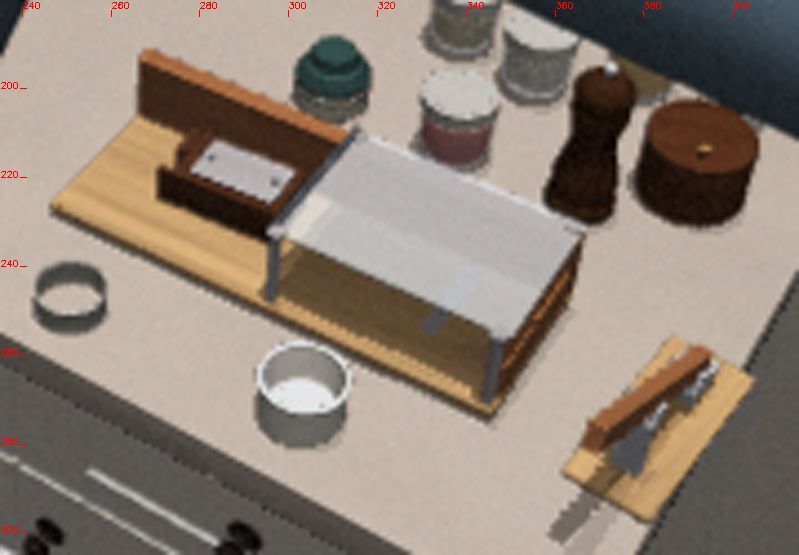

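```bash
cat >> h.py <<'E'
def ray(c,u,v,z):
    K=c['K'];E=c['extrinsics'];d=np.array([(u-K[0,2])/K[0,0],(v-K[1,2])/K[1,1],1])@E[:3,:3]
    o=-E[:3,3]@E[:3,:3]; return o+d*(z-o[2])/d[2]
def crop(c,x0,y0,w,h,s):
    im=cv2.resize(c['color'][y0:y0+h,x0:x0+w],None,fx=s,fy=s,interpolation=cv2.INTER_CUBIC)
    for x in range(x0+(-x0)%5,x0+w,5): cv2.putText(im,str(x),(int((x-x0+.5)*s),8),0,.3,(0,0,255)); cv2.line(im,(int((x-x0+.5)*s),10),(int((x-x0+.5)*s),16),(0,0,255))
    for y in range(y0+(-y0)%5,y0+h,5): cv2.putText(im,str(y),(0,int((y-y0+.5)*s)),0,.3,(0,0,255)); cv2.line(im,(20,int((y-y0+.5)*s)),(26,int((y-y0+.5)*s)),(0,0,255))
    return im
E
python3 - <<'E'
from h import *
c=np.load('pics/s0.npz'); W=world(c)
cv2.imwrite('pics/c2.png',np.hstack([crop(c,262,196,46,48,8.6),crop(c,358,252,46,48,8.6)]))
P={'bedNL':(246.7,226.8,.015),'bedNR':(345.4,272.8,.015),'fenceL':(266,206.6,.015)}
r={k:ray(c,*v) for k,v in P.items()}
for k in r: print(k,r[k].round(4))
d=r['bedNR']-r['bedNL']; print(np.linalg.norm(d), np.degrees(np.arctan2(d[1],d[0])), np.linalg.norm(r['fenceL']-r['bedNL']))
# stick depth points: reddish above foot
p=W[255:285,362:400].reshape(-1,3); col=c['color'][255:285,362:400].reshape(-1,3).astype(int)
m=(p[:,2]>.02)&(p[:,2]<.15)&(col[:,2]-col[:,0]>50); q=p[m]; print(m.sum(),q.mean(0),q.min(0),q.max(0))
u,s,vt=np.linalg.svd(q-q.mean(0)); print(vt[0],s)
q=W[...,2]; 
# fence top pts and face
mm=(W[...,2]>.074)&(W[...,2]<.086)&(W[...,0]>.5)&(W[...,0]<.75)&(W[...,1]>0)&(W[...,1]<.25); f=W[mm]; print('fence',len(f),f.min(0),f.max(0),np.polyfit(f[:,1],f[:,0],1))
# jug
c2=np.load('pics/t0.npz');W2=world(c2)
for n,w,cc in(('s',W,c['color']),('t',W2,c2['color'])):
    hs=cv2.cvtColor(cc,cv2.COLOR_BGR2HSV); mm=(w[...,2]>.1)&(w[...,2]<.13)&(w[...,0]>.3)&(w[...,0]<.6)&(w[...,1]>.2)&(w[...,1]<.6)&(hs[...,1]<60)
    j=w[mm]; v,u=np.where(mm); print(n,len(j),j.min(0),j.max(0),u.min(),u.max(),v.min(),v.max()) if len(j) else print(n,0)
E
```

```text
bedNL [0.4225 0.1196 0.015 ]
bedNR [ 0.4317 -0.2708  0.015 ]
fenceL [0.5548 0.1247 0.015 ]
0.39052954812313556 -88.64413138578777 0.1324608281656526
155 [ 0.4431484  -0.36845712  0.08846138] [ 0.36297757 -0.38464095  0.03284399] [ 0.55933233 -0.35532379  0.1275179 ]
[-0.91682315  0.08404828  0.39034753] [0.83188252 0.0600433  0.04977823]
fence 115 [5.54723518e-01 4.34041805e-04 7.40027259e-02] [0.58078764 0.12945094 0.08261393] [-0.01108407  0.56842016]
s 51 [0.42159812 0.38225173 0.10066932] [0.48605876 0.58211339 0.11978834] 160 194 156 183
t 133 [0.4206777  0.33967459 0.10077889] [0.49406593 0.57145217 0.12837175] 164 208 161 185
```

View pics/c2.png

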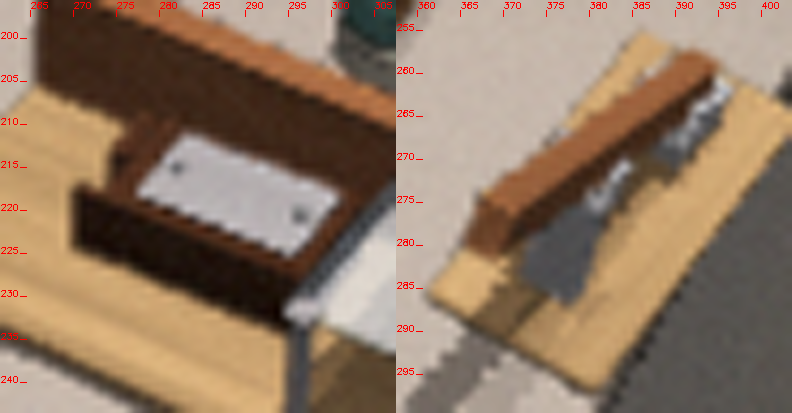

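```bash
cat > fit.py <<'E'
from h import *
from scipy.optimize import least_squares
c=np.load('pics/s0.npz'); W=world(c); K=c['K'];E=c['extrinsics']
def proj(X): q=X@E[:3,:3].T+E[:3,3]; return q[:,:2]/q[:,2:]*[K[0,0],K[1,1]]+K[:2,2]
def rz(a): return R.from_euler('z',a).as_matrix()
def fit(M,px,p0,T):
    r=least_squares(lambda p:(proj(T(p,M))-px).ravel(),p0,loss='soft_l1'); print(r.x.round(4),np.degrees(r.x[-1]).round(2),'res',r.fun.reshape(-1,2).round(1).tolist()); return r.x
T2=lambda p,M:M@rz(p[2]).T+[p[0],p[1],0]
M=np.array([[-.2,-.075,.015],[.2,-.075,.015],[-.2,.057,.015],[-.2,.057,.08],[-.2,.075,.08]])
sl=fit(M,np.array([[246,225.9],[344.6,271.4],[265.6,205.6],[266,193],[267.8,190.5]]),[.5,-.07,-1.55],T2)
T4=lambda p,M:M@(rz(p[3])@R.from_euler('y',25,degrees=True).as_matrix()).T+p[:3]
h=np.array([.105,.007,.011]); M=np.array([[-1,1,1],[-1,-1,1],[-1,-1,-1],[-1,1,-1],[1,1,1],[1,-1,1]])*h
st=fit(M,np.array([[367.8,274.2],[371.,276.2],[369.6,281.2],[365.8,279.4],[391.7,257.3],[394.5,259]]),[.45,-.37,.08,-.08],T4)
# sled in slicer frame
L=(W-[sl[0],sl[1],0])@rz(sl[2])
def ext(n,m): q=L[m]; print(n,len(q),*(np.percentile(q[:,i],[1,5,50,95,99]).round(4) for i in range(3)))
b=(np.abs(L[...,0]+.06)<.08)&(L[...,1]>-.06)&(L[...,1]<.054)
ext('top',b&(L[...,2]>.05)&(L[...,2]<.065))
ext('side',b&(L[...,2]>.022)&(L[...,2]<.048))
m=b&(L[...,2]>.025)&(L[...,2]<.047)&(L[...,0]<-.02)&(L[...,1]<.02);q=L[m];print('side line',np.polyfit(q[:,0],q[:,1],1),q.mean(0))
f=(np.abs(L[...,0]+.1)<.09)&(L[...,2]>.062)&(L[...,2]<.076)&(np.abs(L[...,1]-.057)<.02);q=L[f];print('fence face',np.polyfit(q[:,0],q[:,1],1),np.percentile(q[:,1],[5,25,50,75]))
ext('bed',(np.abs(L[...,0])<.22)&(np.abs(L[...,1])<.1)&(L[...,2]>.01)&(L[...,2]<.02))
ext('fencetop',(np.abs(L[...,0]+.1)<.15)&(np.abs(L[...,1]-.066)<.03)&(L[...,2]>.077)&(L[...,2]<.083))
P=np.array([[270.2,216.8,.055],[270.2,224.3,.015],[294.6,233.9,.015],[295.2,227.1,.055],[276,209.7,.055]])
for p in P: print('sled',((ray(c,*p)-[sl[0],sl[1],0])@rz(sl[2])).round(4))
E
python3 fit.py
```

```text
[ 0.5045 -0.0709 -1.5552] -89.11 res [[-0.5, -0.6], [1.3, 1.4], [-0.2, -0.0], [-0.6, -0.4], [0.2, -0.4]]
[ 0.5127 -0.3588  0.0151 -0.094 ] -5.38 res [[0.1, -0.7], [1.0, -0.4], [-0.2, 0.6], [-0.4, 0.1], [-0.6, 0.1], [0.3, 0.3]]
top 210 [-0.1251 -0.1125 -0.069  -0.0297 -0.023 ] [-0.0218 -0.0177  0.0083  0.0325  0.0509] [0.0501 0.0502 0.0522 0.056  0.0575]
side 196 [-0.131  -0.1277 -0.0801 -0.027  -0.0235] [-0.0233 -0.022  -0.0166  0.0377  0.0443] [0.0225 0.0246 0.0399 0.0476 0.0479]
side line [-0.01618486 -0.0164192 ] [-0.08019538 -0.01512125  0.03681668]
fence face [-0.00568705  0.0611727 ] [0.05579487 0.05820294 0.05979407 0.06434139]
bed 1460 [-0.1959 -0.184   0.0027  0.1688  0.1971] [-0.0755 -0.0724 -0.0395  0.0283  0.0585] [0.0101 0.0104 0.0128 0.0165 0.0188]
fencetop 154 [-0.194  -0.1821 -0.0261  0.042   0.0469] [0.0381 0.0427 0.0625 0.0742 0.0761] [0.0771 0.0772 0.0795 0.0827 0.0829]
sled [-0.1263 -0.0231  0.055 ]
sled [-0.1276 -0.0204  0.015 ]
sled [-0.0281 -0.0137  0.015 ]
sled [-0.0245 -0.0193  0.055 ]
sled [-0.1295  0.021   0.055 ]
```

```bash
cat > fit2.py <<'E'
from fit import *
col=c['color'].astype(int); 
m=(W[...,2]>.025)&(W[...,2]<.15)&(col[...,2]-col[...,0]>35)&(W[...,0]<.6)
m[:,:362]=0;m[:,398:]=0;m[:252]=0;m[285:]=0
q=W[m]; print(len(q))
px=np.array([[367.8,274.2],[371.,276.2],[369.6,281.2],[365.8,279.4],[391.7,257.3],[394.5,259]])
def res(p):
    Rm=rz(p[3])@R.from_euler('y',25,degrees=True).as_matrix(); l=np.abs((q-p[:3])@Rm)-h
    sd=np.linalg.norm(np.maximum(l,0),axis=1)+np.minimum(l.max(1),0)
    return np.r_[sd/.002,(proj(T4(p,M))-px).ravel()/.7]
M=np.array([[-1,1,1],[-1,-1,1],[-1,-1,-1],[-1,1,-1],[1,1,1],[1,-1,1]])*h
r=least_squares(res,[.45,-.37,.08,-.08],loss='soft_l1'); p=r.x; print('stick',p.round(4),np.degrees(p[3]),np.median(np.abs(r.fun)),r.fun[-12:].round(1))
for s in(-.105,-.075,.105): print(s,(p[:3]+s*np.array([np.cos(p[3])*.9063,np.sin(p[3])*.9063,-.4226])).round(4))
for u,v in((361,286),(381,297),(387,256)): print('foot',ray(c,u,v,.008).round(4), W[v,u].round(4))
# jug: high white pixels
for f in('s0','t0'):
    d=np.load(f'pics/{f}.npz');w=world(d);hs=cv2.cvtColor(d['color'],cv2.COLOR_BGR2HSV)
    mm=(w[...,2]>.02)&(w[...,2]<.13)&(np.abs(w[...,0]-.43)<.12)&(w[...,1]>.2)&(w[...,1]<.48)&(hs[...,1]<70)&(hs[...,2]>60)
    j=w[mm]; print(f,len(j),np.percentile(j,[2,50,98],axis=0).round(3).tolist())
E
python3 fit2.py | tail -12
```

```text
sled [-0.0245 -0.0193  0.055 ]
sled [-0.1295  0.021   0.055 ]
211
stick [ 0.4629 -0.3692  0.0698 -0.0896] -5.131449822992388 0.33267671381437575 [-0.8 -0.5  0.8  0.1 -1.   2.1 -1.7  1.2 -0.3 -0.8  1.3 -0.3]
-0.105 [ 0.3681 -0.3607  0.1142]
-0.075 [ 0.3952 -0.3631  0.1015]
0.105 [ 0.5577 -0.3777  0.0254]
foot [ 0.417 -0.333  0.008] [ 0.4217 -0.3318  0.0021]
foot [ 0.413  -0.4012  0.008 ] [-0.4561 -0.5611  1.0824]
foot [ 0.5842 -0.3525  0.008 ] [ 0.5845 -0.3524  0.0076]
s0 61 [[0.422, 0.384, 0.082], [0.451, 0.411, 0.107], [0.474, 0.422, 0.118]]
t0 383 [[0.423, 0.33, 0.023], [0.443, 0.381, 0.085], [0.492, 0.418, 0.123]]
```

```bash
cat >> h.py <<'E'
import json,math
def pose(tip_az,tilt,roll=0):
    "tool rot: x opposite to tip azimuth(deg); z leans tilt deg from down toward the tip azimuth"
    a=math.radians(tip_az);t=math.radians(tilt);d=np.array([math.cos(a),math.sin(a),0])
    z=d*math.sin(t)-np.array([0,0,1])*math.cos(t); x=-d*math.cos(t)-np.array([0,0,1])*math.sin(t)
    return R.from_matrix(np.column_stack([x,np.cross(z,x),z]))
def cur():
    o=manip.get_obs(); return o['position'],R.from_rotvec(o['tool_rot']),o
def plan(p,r,wps,dmax=45,amax=8.3):
    out=[]
    for (P,Q,*s) in wps:
        rv=(r.inv()*Q).as_rotvec(degrees=True); dm=s[0] if s else dmax
        n=max(1,math.ceil(np.linalg.norm(P-p)*1000/dm),math.ceil(np.linalg.norm(rv)/amax))
        p0,r0=p,r
        for k in range(1,n+1):
            Pk=p0+(P-p0)*k/n; Qk=r0*R.from_rotvec(rv*k/n,degrees=True)
            d=(r.inv().apply(Pk-p)*1000).round(0 if s==[] else 1); w=(r.inv()*Qk).as_rotvec(degrees=True).round(1)
            row={k_:float(v) for k_,v in zip(('x','y','z','ax','ay','az'),[*d,*w]) if v}
            out.append(row); p=p+r.apply(d/1000); r=r*R.from_rotvec(w,degrees=True)
        out.append('--')
    for o in out: print(json.dumps(o)+',' if o!='--' else '--')
    print('end',p.round(4)); return p,r
E
python3 - <<'E'
from h import *
p,r,o=cur(); Q=pose(-5.3,20); g=np.array([.395,-.363,.1015]); z=Q.apply([0,0,1])
print(Q.as_matrix().round(2).tolist(), (r.inv()*Q).as_rotvec(degrees=True))
plan(p,r,[(g+z*(-.095),Q)])
E
```

```text
[[-0.94, 0.09, 0.34], [0.09, 1.0, -0.03], [-0.34, 0.0, -0.94]] [ -26.72139948   -6.51302142 -151.23471641]
{"x": 11.0, "y": -10.0, "z": 3.0, "ax": -1.4, "ay": -0.3, "az": -8.0},
{"x": 12.0, "y": -8.0, "z": 2.0, "ax": -1.4, "ay": -0.4, "az": -7.9},
{"x": 13.0, "y": -6.0, "z": 3.0, "ax": -1.4, "ay": -0.3, "az": -8.0},
{"x": 14.0, "y": -4.0, "z": 2.0, "ax": -1.4, "ay": -0.4, "az": -7.9},
{"x": 14.0, "y": -3.0, "z": 2.0, "ax": -1.4, "ay": -0.3, "az": -8.0},
{"x": 15.0, "y": -1.0, "z": 1.0, "ax": -1.4, "ay": -0.4, "az": -8.0},
{"x": 14.0, "y": 2.0, "z": 2.0, "ax": -1.4, "ay": -0.3, "az": -7.9},
{"x": 15.0, "y": 3.0, "z": 2.0, "ax": -1.4, "ay": -0.4, "az": -8.0},
{"x": 13.0, "y": 5.0, "z": 1.0, "ax": -1.5, "ay": -0.3, "az": -7.9},
{"x": 13.0, "y": 7.0, "z": 2.0, "ax": -1.4, "ay": -0.3, "az": -8.0},
{"x": 12.0, "y": 9.0, "z": 2.0, "ax": -1.4, "ay": -0.4, "az": -8.0},
{"x": 10.0, "y": 10.0, "z": 2.0, "ax": -1.4, "ay": -0.3, "az": -7.9},
{"x": 9.0, "y": 12.0, "z": 2.0, "ax": -1.4, "ay": -0.4, "az": -8.0},
{"x": 7.0, "y": 12.0, "z": 3.0, "ax": -1.4, "ay": -0.3, "az": -7.9},
{"x": 6.0, "y": 14.0, "z": 3.0, "ax": -1.4, "ay": -0.3, "az": -8.0},
{"x": 4.0, "y": 14.0, "z": 3.0, "ax": -1.4, "ay": -0.4, "az": -8.0},
{"x": 1.0, "y": 14.0, "z": 3.0, "ax": -1.4, "ay": -0.3, "az": -7.9},
{"y": 14.0, "z": 4.0, "ax": -1.4, "ay": -0.4, "az": -8.0},
{"x": -2.0, "y": 14.0, "z": 4.0, "ax": -1.4, "ay": -0.3, "az": -7.9},
--
end [ 0.3623 -0.36    0.1908]
```

>>> arm_command:
  steps:
    - {"x": 11,"y": -10,"z": 3,"ax": -1.4,"ay": -0.3,"az": -8}
    - {"x": 12,"y": -8,"z": 2,"ax": -1.4,"ay": -0.4,"az": -7.9}
    - {"x": 13,"y": -6,"z": 3,"ax": -1.4,"ay": -0.3,"az": -8}
    - {"x": 14,"y": -4,"z": 2,"ax": -1.4,"ay": -0.4,"az": -7.9}
    - {"x": 14,"y": -3,"z": 2,"ax": -1.4,"ay": -0.3,"az": -8}
    - {"x": 15,"y": -1,"z": 1,"ax": -1.4,"ay": -0.4,"az": -8}
    - {"x": 14,"y": 2,"z": 2,"ax": -1.4,"ay": -0.3,"az": -7.9}
    - {"x": 15,"y": 3,"z": 2,"ax": -1.4,"ay": -0.4,"az": -8}
    - {"x": 13,"y": 5,"z": 1,"ax": -1.5,"ay": -0.3,"az": -7.9}
    - {"x": 13,"y": 7,"z": 2,"ax": -1.4,"ay": -0.3,"az": -8}
    - {"x": 12,"y": 9,"z": 2,"ax": -1.4,"ay": -0.4,"az": -8}
    - {"x": 10,"y": 10,"z": 2,"ax": -1.4,"ay": -0.3,"az": -7.9}
    - {"x": 9,"y": 12,"z": 2,"ax": -1.4,"ay": -0.4,"az": -8}
    - {"x": 7,"y": 12,"z": 3,"ax": -1.4,"ay": -0.3,"az": -7.9}
    - {"x": 6,"y": 14,"z": 3,"ax": -1.4,"ay": -0.3,"az": -8}
    - {"x": 4,"y": 14,"z": 3,"ax": -1.4,"ay": -0.4,"az": -8}
    - {"x": 1,"y": 14,"z": 3,"ax": -1.4,"ay": -0.3,"az": -7.9}
    - {"y": 14,"z": 4,"ax": -1.4,"ay": -0.4,"az": -8}
    - {"x": -2,"y": 14,"z": 4,"ax": -1.4,"ay": -0.3,"az": -7.9}
    - {}

```text
invalid input at $.steps[0]: expected keys x, y, z, ax, ay, az, gripper
```

>>> arm_command:
  steps:
    - {"x": 11,"y": -10,"z": 3,"ax": -1.4,"ay": -0.3,"az": -8,"gripper": 0}
    - {"x": 12,"y": -8,"z": 2,"ax": -1.4,"ay": -0.4,"az": -7.9,"gripper": 0}
    - {"x": 13,"y": -6,"z": 3,"ax": -1.4,"ay": -0.3,"az": -8,"gripper": 0}
    - {"x": 14,"y": -4,"z": 2,"ax": -1.4,"ay": -0.4,"az": -7.9,"gripper": 0}
    - {"x": 14,"y": -3,"z": 2,"ax": -1.4,"ay": -0.3,"az": -8,"gripper": 0}
    - {"x": 15,"y": -1,"z": 1,"ax": -1.4,"ay": -0.4,"az": -8,"gripper": 0}
    - {"x": 14,"y": 2,"z": 2,"ax": -1.4,"ay": -0.3,"az": -7.9,"gripper": 0}
    - {"x": 15,"y": 3,"z": 2,"ax": -1.4,"ay": -0.4,"az": -8,"gripper": 0}
    - {"x": 13,"y": 5,"z": 1,"ax": -1.5,"ay": -0.3,"az": -7.9,"gripper": 0}
    - {"x": 13,"y": 7,"z": 2,"ax": -1.4,"ay": -0.3,"az": -8,"gripper": 0}
    - {"x": 12,"y": 9,"z": 2,"ax": -1.4,"ay": -0.4,"az": -8,"gripper": 0}
    - {"x": 10,"y": 10,"z": 2,"ax": -1.4,"ay": -0.3,"az": -7.9,"gripper": 0}
    - {"x": 9,"y": 12,"z": 2,"ax": -1.4,"ay": -0.4,"az": -8,"gripper": 0}
    - {"x": 7,"y": 12,"z": 3,"ax": -1.4,"ay": -0.3,"az": -7.9,"gripper": 0}
    - {"x": 6,"y": 14,"z": 3,"ax": -1.4,"ay": -0.3,"az": -8,"gripper": 0}
    - {"x": 4,"y": 14,"z": 3,"ax": -1.4,"ay": -0.4,"az": -8,"gripper": 0}
    - {"x": 1,"y": 14,"z": 3,"ax": -1.4,"ay": -0.3,"az": -7.9,"gripper": 0}
    - {"x": 0,"y": 14,"z": 4,"ax": -1.4,"ay": -0.4,"az": -8,"gripper": 0}
    - {"x": -2,"y": 14,"z": 4,"ax": -1.4,"ay": -0.3,"az": -7.9,"gripper": 0}
    - {"x": 0,"y": 0,"z": 0,"ax": 0,"ay": 0,"az": 0,"gripper": 0}

```text
time: 2.1
position: [0.3626, -0.3588, 0.1906]
tool_rot: [0.127, 2.791, -0.022]
contact_force: [-1.0, 0.4, 0.7]
grip_width: 0.998
```

```bash
sed -i 's/ if v}$/}; row["gripper"]=GR/; s/^import json,math/import json,math\nGR=0/' h.py; sed -i 's/json.dumps(o)+/json.dumps(o,separators=(",",":"))+/' h.py
python3 - <<'E'
from h import *
p,r,o=cur(); print(p,o['joint_positions'].round(2),o['contact_force'])
Q=pose(-5.3,20); print((r.inv()*Q).as_rotvec(degrees=True))
a=cap('scene','s1');b=cap('top','t1')
im=np.hstack([crop(a,340,220,70,90,5.7),crop(b,300,200,70,90,5.7)]); cv2.imwrite('pics/c3.png',im); print(im.shape)
# jug again, sled etc
for f in('s1','t1'):
    d=np.load(f'pics/{f}.npz');w=world(d);hs=cv2.cvtColor(d['color'],cv2.COLOR_BGR2HSV)
    mm=(w[...,2]>.02)&(w[...,2]<.13)&(np.abs(w[...,0]-.43)<.12)&(w[...,1]>.2)&(w[...,1]<.48)&(hs[...,1]<70)&(hs[...,2]>60)
    j=w[mm]; v,u=np.where(mm); print(f,len(j),np.percentile(j,[2,50,98],axis=0).round(3).tolist(),u.min(),u.max(),v.min(),v.max())
E
```

```text
[ 0.36263681 -0.35884975  0.19056817] [ 1.25  0.08 -0.42  2.15 -0.32  0.68  2.54] [-0.97293891  0.41640434  0.66665679]
[ 0.04468858 -0.03901372  0.06146497]
(513, 798, 3)
s1 369 [[0.426, 0.327, 0.024], [0.442, 0.361, 0.085], [0.49, 0.413, 0.116]] 193 207 170 200
t1 131 [[0.423, 0.381, 0.025], [0.435, 0.403, 0.096], [0.491, 0.42, 0.125]] 193 204 169 193
```

View pics/c3.png

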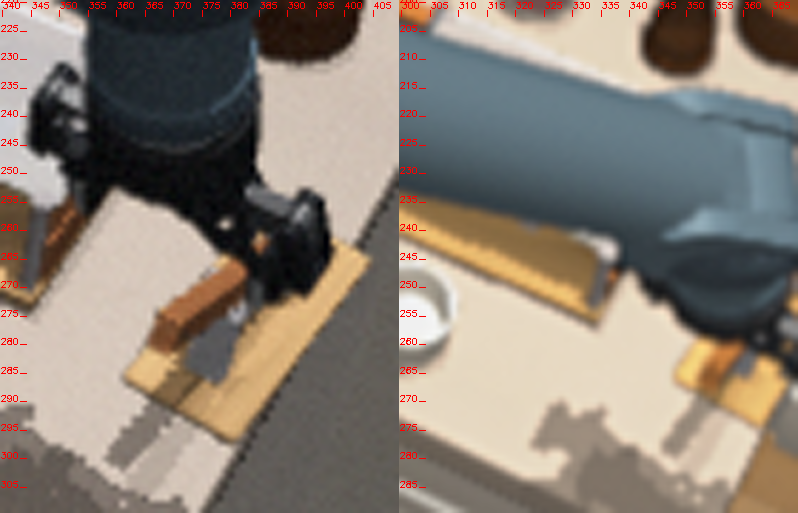

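Run:
```python
from h import *
a=np.load('pics/s1.npz');b=np.load('pics/t1.npz')
for z in(.1,.107,.114,.12): print(z,ray(a,368.5,277.9,z).round(4),ray(b,355.5,265.8,z).round(4))
p,r,o=cur(); plan(p,r,[(np.array([.395,-.363,.1015])+pose(-5.3,20).apply([0,0,.005]),pose(-5.3,20),20)])
```

```text
0.1 [ 0.3822 -0.3583  0.1   ] [ 0.3836 -0.3614  0.1   ]
0.107 [ 0.3762 -0.3597  0.107 ] [ 0.3793 -0.3618  0.107 ]
0.114 [ 0.3702 -0.3612  0.114 ] [ 0.3751 -0.3622  0.114 ]
0.12 [ 0.3651 -0.3624  0.12  ] [ 0.3715 -0.3626  0.12  ]
{"x":0.0,"y":0.2,"z":16.8,"ax":-0.0,"ay":0.0,"az":-0.0,"gripper":0},
{"x":0.0,"y":0.2,"z":16.8,"ax":-0.0,"ay":0.0,"az":-0.1,"gripper":0},
{"x":0.1,"y":0.2,"z":16.7,"ax":-0.1,"ay":0.0,"az":0.0,"gripper":0},
{"x":-0.0,"y":0.2,"z":16.8,"ax":0.0,"ay":0.0,"az":-0.0,"gripper":0},
{"x":-0.0,"y":0.2,"z":16.8,"ax":-0.0,"ay":0.0,"az":-0.0,"gripper":0},
{"x":0.0,"y":0.1,"z":16.8,"ax":-0.0,"ay":0.0,"az":-0.1,"gripper":0},
--
end [ 0.3967 -0.3632  0.0968]
```

>>> arm_command:
  steps:
    - {"x": 0,"y": 0.2,"z": 17,"ax": 0,"ay": 0,"az": 0,"gripper": 0}
    - {"x": 0,"y": 0.2,"z": 17,"ax": 0,"ay": 0,"az": 0,"gripper": 0}
    - {"x": 0,"y": 0.2,"z": 17,"ax": 0,"ay": 0,"az": 0,"gripper": 0}
    - {"x": 0,"y": 0.2,"z": 17,"ax": 0,"ay": 0,"az": 0,"gripper": 0}
    - {"x": 0,"y": 0.2,"z": 17,"ax": 0,"ay": 0,"az": 0,"gripper": 0}
    - {"x": 0,"y": 0,"z": 17,"ax": 0,"ay": 0,"az": 0,"gripper": 0}
    - {"x": 0,"y": 0,"z": 0,"ax": 0,"ay": 0,"az": 0,"gripper": 140}
    - {"x": 0,"y": 0,"z": 0,"ax": 0,"ay": 0,"az": 0,"gripper": 180}
    - {"x": 0,"y": 0,"z": 0,"ax": 0,"ay": 0,"az": 0,"gripper": 200}
    - {"x": 0,"y": 0,"z": 0,"ax": 0,"ay": 0,"az": 0,"gripper": 255}
    - {"x": 0,"y": 0,"z": 0,"ax": 0,"ay": 0,"az": 0,"gripper": 255}
    - {"x": 0,"y": 0,"z": 0,"ax": 0,"ay": 0,"az": 0,"gripper": 255}
    - {"x": 0,"y": 0,"z": 0,"ax": 0,"ay": 0,"az": 0,"gripper": 255}
    - {"x": 0,"y": 0,"z": 0,"ax": 0,"ay": 0,"az": 0,"gripper": 255}

```text
time: 3.6
position: [0.3979, -0.364, 0.0965]
tool_rot: [0.13, 2.788, -0.028]
contact_force: [-2.9, 0.5, 4.6]
grip_width: 0.156
```

>>> arm_command:
  steps:
    - {"x": -3,"y": 0,"z": -3,"ax": 0,"ay": 0,"az": 0,"gripper": 255}
    - {"x": -5,"y": 0,"z": -5,"ax": 0,"ay": 0,"az": 0,"gripper": 255}
    - {"x": -7,"y": 0,"z": -7,"ax": 0,"ay": 0,"az": 0,"gripper": 255}
    - {"x": -10,"y": 0,"z": -10,"ax": 0,"ay": 0,"az": 0,"gripper": 255}
    - {"x": -15,"y": 0,"z": -15,"ax": 0,"ay": 0,"az": 0,"gripper": 255}
    - {"x": -15,"y": 0,"z": -15,"ax": 0,"ay": 0,"az": 0,"gripper": 255}
    - {"x": -15,"y": 0,"z": -15,"ax": 0,"ay": 0,"az": 0,"gripper": 255}
    - {"x": -15,"y": 0,"z": -15,"ax": 0,"ay": 0,"az": 0,"gripper": 255}
    - {"x": -15,"y": 0,"z": -15,"ax": 0,"ay": 0,"az": 0,"gripper": 255}
    - {"x": 0,"y": 0,"z": 0,"ax": 0,"ay": 0,"az": 0,"gripper": 255}

```text
time: 4.6
position: [0.4611, -0.3697, 0.2293]
tool_rot: [0.125, 2.782, -0.034]
contact_force: [0.1, -0.6, 0.1]
grip_width: 0.152
```

Run:
```python
from h import *
p,r,o=cur(); print(p,o['joint_positions'].round(2),o['contact_force'])
a=cap('scene','s2');b=cap('top','t2')
S=np.array([.2,.057,0]) 
# stick points by depth+colour
for f,d in(('s2',a),('t2',b)):
    w=world(d);col=d['color'].astype(int)
    L=(w-p)@r.as_matrix(); m=(np.abs(L[...,1])<.03)&(np.abs(L).max(-1)<.25)&(col[...,2]-col[...,0]>35)&(w[...,2]>.06)
    q=L[m]; print(f,len(q)); 
    if len(q)>5: print(np.percentile(q,[2,50,98],axis=0).round(3).tolist()); u,s,vt=np.linalg.svd(q-q.mean(0)); print(vt[0].round(3),q.mean(0).round(4)); v,u=np.where(m);print(u.min(),u.max(),v.min(),v.max())
```

```text
[ 0.46108493 -0.36971218  0.22925477] [ 1.09  0.17 -0.41  1.96 -0.19  0.73  2.3 ] [ 0.1498731  -0.57960924  0.08242137]
s2 74
[[-0.129, -0.009, -0.034], [0.013, -0.003, -0.017], [0.061, 0.009, 0.15]]
[ 0.721  0.011 -0.692] [-0.0364 -0.0018  0.0375]
374 412 218 273
t2 25
[[0.015, -0.008, -0.079], [0.025, 0.0, -0.02], [0.065, 0.017, 0.151]]
[ 0.177 -0.021  0.984] [0.0314 0.0012 0.0151]
360 370 234 259
```

Run:
```python
from h import *
a=np.load('pics/s2.npz');b=np.load('pics/t2.npz')
p,r,o=cur()
def pj(c,X): q=c['extrinsics'][:3,:3]@X+c['extrinsics'][:3,3]; return (c['K']@q/q[2])[:2]
ims=[]
for c,x0,y0 in((a,345,200),(b,320,200)):
    im=crop(c,x0,y0,80,90,5)
    for s in(-.03,0,.18):
        u=pj(c,p+r.apply([-.7071*s,0,.7071*s-.005])); print(s,u); cv2.circle(im,tuple(int(k) for k in (u-[x0-.5,y0-.5])*5),3,(255,255,0),1)
    ims.append(im)
cv2.imwrite('pics/c4.png',np.hstack(ims))
```

```text
-0.03 [385.64468894 235.39266007]
0 [389.32701439 233.34102561]
0.18 [408.66214628 222.56831597]
-0.03 [368.05569135 237.20352047]
0 [370.69729207 233.87400145]
0.18 [385.12049707 215.69474558]
```

View pics/c4.png

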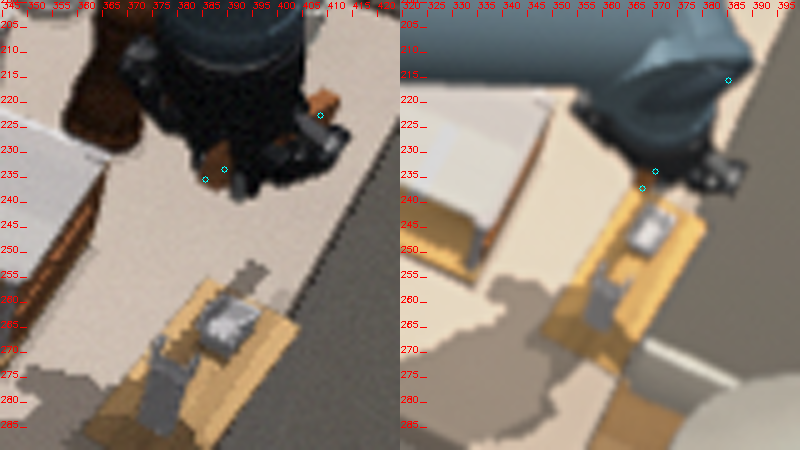

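```bash
cat >> h.py <<'E'
O=np.array([.5045,-.0709,0]); AZ=-89.11
def S2W(x,y,z): a=math.radians(AZ); return O+[x*math.cos(a)-y*math.sin(a),x*math.sin(a)+y*math.cos(a),z]
def W2S(P): a=math.radians(AZ); d=P-O; return np.array([d[0]*math.cos(a)+d[1]*math.sin(a),-d[0]*math.sin(a)+d[1]*math.cos(a),P[2]])
LT=.18; TD=np.array([-.7071,0,.7071]); GP=np.array([0,0,-.005])
def tcp(tip,Q): return tip-Q.apply(TD*LT+GP)
def tip(p,r): return p+r.apply(TD*LT+GP)
E
python3 - <<'E'
import h; from h import *
h.GR=255
p,r,o=cur(); Q=pose(AZ,35)
A=tcp(S2W(-.02,-.055,.12),Q)
plan(p,r,[(p+[0,0,.09],r),(A+[0,0,.12],Q),(A,Q)])
E
```

```text
{"x":-15.0,"y":-0.0,"z":-42.0,"ax":0.0,"ay":0.0,"az":0.0,"gripper":255},
{"x":-16.0,"y":-0.0,"z":-43.0,"ax":0.0,"ay":0.0,"az":0.0,"gripper":255},
--
{"x":6.0,"y":44.0,"z":2.0,"ax":3.5,"ay":-1.1,"az":6.8,"gripper":255},
{"x":12.0,"y":44.0,"z":-0.0,"ax":3.5,"ay":-1.1,"az":6.8,"gripper":255},
{"x":16.0,"y":41.0,"z":-4.0,"ax":3.6,"ay":-1.1,"az":6.7,"gripper":255},
{"x":21.0,"y":39.0,"z":-6.0,"ax":3.5,"ay":-1.1,"az":6.8,"gripper":255},
{"x":26.0,"y":36.0,"z":-9.0,"ax":3.5,"ay":-1.1,"az":6.8,"gripper":255},
{"x":29.0,"y":32.0,"z":-12.0,"ax":3.5,"ay":-1.1,"az":6.8,"gripper":255},
{"x":32.0,"y":27.0,"z":-14.0,"ax":3.6,"ay":-1.1,"az":6.7,"gripper":255},
{"x":36.0,"y":23.0,"z":-17.0,"ax":3.5,"ay":-1.0,"az":6.8,"gripper":255},
{"x":37.0,"y":17.0,"z":-18.0,"ax":3.5,"ay":-1.1,"az":6.8,"gripper":255},
{"x":38.0,"y":12.0,"z":-20.0,"ax":3.5,"ay":-1.1,"az":6.8,"gripper":255},
{"x":39.0,"y":5.0,"z":-21.0,"ax":3.5,"ay":-1.1,"az":6.8,"gripper":255},
--
{"x":23.0,"y":0.0,"z":33.0,"ax":0.0,"ay":-0.0,"az":-0.0,"gripper":255},
{"x":23.0,"y":0.0,"z":33.0,"ax":0.0,"ay":-0.0,"az":-0.0,"gripper":255},
{"x":23.0,"y":0.0,"z":33.0,"ax":0.0,"ay":-0.0,"az":-0.0,"gripper":255},
--
end [0.4463 0.1221 0.147 ]
```

>>> arm_command:
  steps:
    - {"x": -15,"y": 0,"z": -42,"ax": 0,"ay": 0,"az": 0,"gripper": 255}
    - {"x": -16,"y": 0,"z": -43,"ax": 0,"ay": 0,"az": 0,"gripper": 255}
    - {"x": 6,"y": 44,"z": 2,"ax": 3.5,"ay": -1.1,"az": 6.8,"gripper": 255}
    - {"x": 12,"y": 44,"z": 0,"ax": 3.5,"ay": -1.1,"az": 6.8,"gripper": 255}
    - {"x": 16,"y": 41,"z": -4,"ax": 3.6,"ay": -1.1,"az": 6.7,"gripper": 255}
    - {"x": 21,"y": 39,"z": -6,"ax": 3.5,"ay": -1.1,"az": 6.8,"gripper": 255}
    - {"x": 26,"y": 36,"z": -9,"ax": 3.5,"ay": -1.1,"az": 6.8,"gripper": 255}
    - {"x": 29,"y": 32,"z": -12,"ax": 3.5,"ay": -1.1,"az": 6.8,"gripper": 255}
    - {"x": 32,"y": 27,"z": -14,"ax": 3.6,"ay": -1.1,"az": 6.7,"gripper": 255}
    - {"x": 36,"y": 23,"z": -17,"ax": 3.5,"ay": -1,"az": 6.8,"gripper": 255}
    - {"x": 37,"y": 17,"z": -18,"ax": 3.5,"ay": -1.1,"az": 6.8,"gripper": 255}
    - {"x": 38,"y": 12,"z": -20,"ax": 3.5,"ay": -1.1,"az": 6.8,"gripper": 255}
    - {"x": 39,"y": 5,"z": -21,"ax": 3.5,"ay": -1.1,"az": 6.8,"gripper": 255}
    - {"x": 23,"y": 0,"z": 33,"ax": 0,"ay": 0,"az": 0,"gripper": 255}
    - {"x": 23,"y": 0,"z": 33,"ax": 0,"ay": 0,"az": 0,"gripper": 255}
    - {"x": 23,"y": 0,"z": 33,"ax": 0,"ay": 0,"az": 0,"gripper": 255}
    - {"x": 0,"y": 0,"z": 0,"ax": 0,"ay": 0,"az": 0,"gripper": 255}

```text
time: 6.4
position: [0.3492, 0.0221, 0.2007]
tool_rot: [1.633, 2.134, -0.461]
contact_force: [-0.8, 0.5, -0.8]
grip_width: 0.155
```

Run:
```python
from h import *
p,r,o=cur(); print(p,o['joint_positions'].round(2),o['contact_force'])
Q=pose(AZ,35); print('rot err',(r.inv()*Q).as_rotvec(degrees=True),'tip S',W2S(tip(p,r)))
a=cap('scene','s3');b=cap('top','t3')
def pj(c,X): q=c['extrinsics'][:3,:3]@X+c['extrinsics'][:3,3]; return (c['K']@q/q[2])[:2]
ims=[]
for c in(a,b):
    u=pj(c,tip(p,r)); x0,y0=(u-[45,50]).astype(int); x0=max(x0,0)
    im=crop(c,x0,y0,80,90,5)
    for s in(0,.12,.18):
        for dz in (-.011,.011):
            u=pj(c,p+r.apply(TD*s+GP+np.array([-1,0,-1])*.7071*dz)); print(s,u.round(1)); cv2.circle(im,tuple(int(k) for k in (u-[x0-.5,y0-.5])*5),2,(255,255,0),1)
    ims.append(im)
cv2.imwrite('pics/c5.png',np.hstack(ims))
```

```text
[0.34919625 0.02214837 0.20069162] [ 1.1  -0.41 -1.48  2.29  0.15  0.97 -0.19] [-0.76533008  0.51208816 -0.82918883]
rot err [ 7.06803272 -4.25611663 12.17646998] tip S [ 0.07134261 -0.11254756  0.16035593]
0 [254.7 210.9]
0 [256.3 206.1]
0.12 [289.5 226.3]
0.12 [291.5 221.7]
0.18 [307.2 234.2]
0.18 [309.4 229.6]
0 [261.3 216.7]
0 [262.8 213.7]
0.12 [290.5 227.4]
0.12 [292.3 224.6]
0.18 [305.1 232.8]
0.18 [307. 230.]
```

View pics/c5.png

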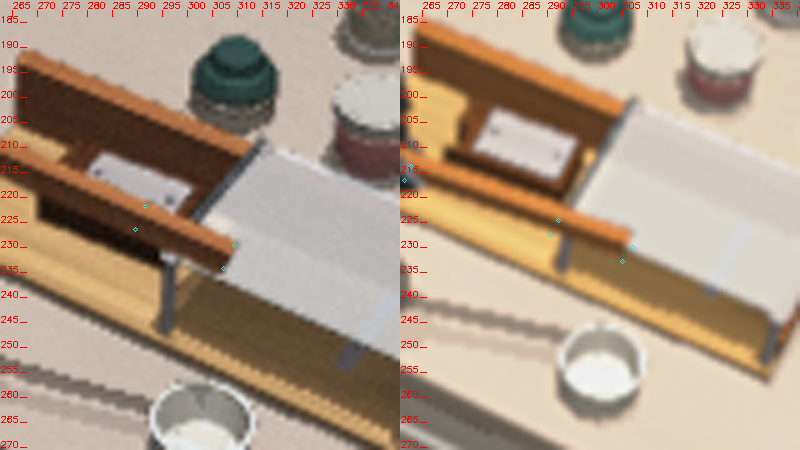

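```bash
cat > kin.py <<'E'
from h import *
import itertools
from scipy.optimize import least_squares
o=manip.get_obs()
D=[([1.09918765,.38375858,.04385886,1.59942274,-.01790342,1.16120586,-.0498897],[.23704358,-.60434963,.24400696],[-3.08456784,-.583436229,.000901852771]),
([1.25,.08,-.42,2.15,-.32,.68,2.54],[.36263681,-.35884975,.19056817],pose(-5.3,20).as_rotvec()),
([1.09,.17,-.41,1.96,-.19,.73,2.3],[.46108,-.36971,.22925],[.125,2.782,-.034]),
([1.1,-.41,-1.48,2.29,.15,.97,-.19],[.34919625,.02214837,.20069162],[1.633,2.134,-.461])]
def chain(q,s,b,t):
    ax='zyzyzyz'; M=R.from_euler('z',b); out=[M]
    for a,sg,v in zip(ax,s,q): M=M*R.from_euler(a,sg*v); out.append(M)
    return out, M*R.from_euler('z',t)
def ori(x,s): 
    return np.concatenate([(chain(q,s,x[0],x[1])[1].inv()*R.from_rotvec(w)).as_rotvec() for q,_,w in D])
best=[]
for s1,s3,s5,s7 in itertools.product([1,-1],repeat=4):
    for b0 in(-2.3,0,1.57,3):
        for t0 in(0,1.57,3.1,-1.57):
            r=least_squares(ori,[b0,t0],args=((s1,1,s3,1,s5,1,s7),)); best.append((r.cost,(s1,1,s3,1,s5,1,s7),r.x))
best.sort(key=lambda k:k[0])
for k in best[:3]: print(k)
_,s,x=best[0]
A=[];B=[]
for q,p,w in D:
    f,_=chain(q,s,*x); z=lambda M:M.apply([0,0,1]); xx=lambda M:M.apply([1,0,0])
    A.append(np.column_stack([[0,0,1],z(f[3]),z(f[5]),z(f[7]),xx(f[3]),xx(f[5])])); B.append(p)
A=np.vstack(A);B=np.hstack(B)
for n in (4,6):
    l,rs,_,_=np.linalg.lstsq(A[:,:n],B,rcond=None); print(n,l.round(4),np.abs(A[:,:n]@l-B).max())
E
python3 kin.py
```

```text
(np.float64(3.2614826665592746e-05), (-1, 1, -1, 1, -1, 1, -1), array([0.00904628, 1.57811454]))
(np.float64(3.2614826665592916e-05), (-1, 1, -1, 1, -1, 1, -1), array([-6.27413903,  1.57811454]))
(np.float64(3.2614826665593505e-05), (-1, 1, -1, 1, -1, 1, -1), array([ 0.00904628, -4.70507077]))
4 [0.3059 0.4548 0.5083 0.2761] 0.036747586097179846
6 [ 0.301   0.4639  0.517   0.303  -0.0278 -0.0281] 0.03556496891882341
```

```bash
cat >> kin.py <<'E'
print('---')
def cols(q):
    f,_=chain(q,s,*x); z=lambda M:M.apply([0,0,1]); xx=lambda M:M.apply([1,0,0]); y=lambda M:M.apply([0,1,0])
    return np.column_stack([[0,0,1],z(f[3]),z(f[5]),z(f[7]),y(f[1]),y(f[3]),y(f[5]),y(f[7]),xx(f[1]),xx(f[3]),xx(f[5]),xx(f[7])])
A=np.vstack([cols(q) for q,_,_ in D]); nm=['z0','z3','z5','z7','y1','y3','y5','y7','x1','x3','x5','x7']
rs=[]
for k in(1,2,3):
    for e in itertools.combinations(range(4,12),k):
        i=[0,1,2,3,*e]; l=np.linalg.lstsq(A[:,i],B,rcond=None)[0]; rs.append((np.abs(A[:,i]@l-B).max(),k,[nm[j] for j in e],l.round(3)))
for k in(1,2,3):
    for t in sorted([t for t in rs if t[1]==k],key=lambda t:t[0])[:3]: print(t)
E
python3 kin.py | sed -n '/---/,$p'
```

```text
---
(np.float64(0.006241575331047272), 1, ['y3'], array([ 0.252,  0.534,  0.488,  0.315, -0.043]))
(np.float64(0.007653043227051348), 1, ['y1'], array([ 0.349,  0.435,  0.531,  0.29 , -0.045]))
(np.float64(0.014486256030363798), 1, ['y5'], array([ 0.255,  0.545,  0.487,  0.326, -0.043]))
(np.float64(0.002127604886001583), 2, ['y1', 'y3'], array([ 0.299,  0.486,  0.509,  0.303, -0.023, -0.022]))
(np.float64(0.00268875174405811), 2, ['y1', 'x3'], array([ 0.349,  0.427,  0.51 ,  0.29 , -0.047,  0.02 ]))
(np.float64(0.0033567859694129953), 2, ['y1', 'y5'], array([ 0.317,  0.473,  0.516,  0.303, -0.03 , -0.015]))
(np.float64(0.0011609650115121384), 3, ['y1', 'y3', 'y7'], array([ 0.294,  0.485,  0.509,  0.296, -0.022, -0.022, -0.003]))
(np.float64(0.001178356600292474), 3, ['y1', 'y5', 'x3'], array([ 0.331,  0.451,  0.508,  0.298, -0.038, -0.009,  0.014]))
(np.float64(0.001322820629420185), 3, ['y1', 'y3', 'x1'], array([ 0.303,  0.487,  0.512,  0.307, -0.024, -0.023, -0.004]))
```

```bash
cat > sim.py <<'E'
from h import *
from scipy.optimize import lsq_linear,least_squares
sg=(-1,1,-1,1,-1,1,-1); BX=(.00905,1.57811); LL=[.299,.486,.509,.303,-.023,-.022]
lo=np.array([-2.61,-.41,-1.48,0,-1.57,.05,-2.85]);hi=np.array([2.61,2.15,1.57,2.5,4.71,1.97,2.85])
def fk(q):
    M=R.from_euler('z',BX[0]);f=[M]
    for a,s,v in zip('zyzyzyz',sg,q): M=M*R.from_euler(a,s*v);f.append(M)
    z=[0,0,1];y=[0,1,0]
    p=np.array([0,0,LL[0]])+f[3].apply(z)*LL[1]+f[5].apply(z)*LL[2]+f[7].apply(z)*LL[3]+f[1].apply(y)*LL[4]+f[3].apply(y)*LL[5]
    return p,M*R.from_euler('z',BX[1])
def jac(q):
    p,r=fk(q);J=np.zeros((6,7))
    for i in range(7):
        d=q.copy();d[i]+=1e-5;p2,r2=fk(d);J[:3,i]=(p2-p)/1e-5;J[3:,i]=(r2*r.inv()).as_rotvec()/1e-5
    return J
def step(q,P,Q,it=3,wr=.3,lam=1e-4):
    for _ in range(it):
        p,r=fk(q);e=np.r_[P-p,wr*(Q*r.inv()).as_rotvec()];J=jac(q);J[3:]*=wr
        q=q+lsq_linear(np.vstack([J,np.eye(7)*lam**.5]),np.r_[e,np.zeros(7)],bounds=(lo-q-1e-9,hi-q+1e-9)).x
    return q
def run(q,rows,off=None):
    "rows: list of (x,y,z,ax,ay,az) ; commanded pose from fk"
    P,Q=fk(q);H=[q]
    for w in rows:
        P=P+Q.apply(np.array(w[:3])/1000);Q=Q*R.from_rotvec(w[3:],degrees=True);q=step(q,P,Q);H.append(q)
    return np.array(H),P,Q
def ser(p,r,P,Q,n):
    rv=(r.inv()*Q).as_rotvec(); return [(p+(P-p)*k/n,r*R.from_rotvec(rv*k/n)) for k in range(1,n+1)]
def follow(q,poses):
    H=[q]
    for P,Q in poses: q=step(q,P,Q);H.append(q)
    return np.array(H)
E
python3 - <<'E'
from sim import *
np.set_printoptions(suppress=True,precision=2)
q=np.array([1.09918765,.38375858,.04385886,1.59942274,-.01790342,1.16120586,-.0498897]);p,r=fk(q);print(p)
H=follow(q,ser(p,r,np.array([.3626,-.3588,.1906]),pose(-5.3,20),19));print(H[-1],'real [1.25,.08,-.42,2.15,-.32,.68,2.54]')
q=np.array([1.09,.17,-.41,1.96,-.19,.73,2.3]);p,r=fk(q)
Q=pose(AZ,35);A=tcp(S2W(-.02,-.055,.12),Q)
H=follow(q,ser(p,r,p+[0,0,.09],r,2)+ser(p+[0,0,.09],r,A+[0,0,.12],Q,11));print(H);print(fk(H[-1])[0],A+[0,0,.12])
E
```

```text
[ 0.24 -0.6   0.24]
[ 1.24  0.08 -0.42  2.15 -0.32  0.68  2.53] real [1.25,.08,-.42,2.15,-.32,.68,2.54]
[[ 1.09  0.17 -0.41  1.96 -0.19  0.73  2.3 ]
 [ 1.1   0.12 -0.41  1.91 -0.2   0.82  2.29]
 [ 1.1   0.08 -0.41  1.86 -0.21  0.92  2.28]
 [ 1.06 -0.01 -0.44  1.96 -0.17  0.84  2.06]
 [ 1.02 -0.09 -0.5   2.05 -0.1   0.78  1.79]
 [ 1.   -0.16 -0.59  2.11 -0.01  0.75  1.49]
 [ 1.   -0.22 -0.72  2.15  0.09  0.75  1.17]
 [ 1.02 -0.25 -0.87  2.17  0.17  0.79  0.85]
 [ 1.06 -0.27 -1.05  2.16  0.24  0.85  0.55]
 [ 1.14 -0.27 -1.26  2.13  0.3   0.94  0.27]
 [ 1.22 -0.21 -1.48  2.09  0.39  1.05 -0.03]
 [ 0.8   0.27 -1.44  2.02  0.79  1.44 -0.63]
 [ 0.53  0.37 -1.3   1.95  0.79  1.57 -0.86]
 [ 0.34  0.46 -1.21  1.87  0.78  1.68 -1.07]]
[0.45 0.12 0.27] [0.45 0.12 0.27]
```

```bash
cat > srch.py <<'E'
from sim import *
np.set_printoptions(suppress=True,precision=2,linewidth=150)
q0=manip.get_obs()['joint_positions']; p0,r0=fk(q0)
def rowsn(p,r,P,Q,d=.045,a=8.3): return max(1,math.ceil(np.linalg.norm(P-p)/d),math.ceil((r.inv()*Q).magnitude()*57.3/a))
def chainrun(q,wps):
    p,r=fk(q);H=[q];ends=[]
    for P,Q in wps:
        for T in ser(p,r,P,Q,rowsn(p,r,P,Q)): q=step(q,*T,it=2);H.append(q)
        pe,re=fk(q)
        if np.linalg.norm(pe-P)>.004: return None
        ends.append(q);p,r=P,Q
    return np.array(H),ends
Qs=pose(AZ,35);Qp=pose(AZ,25);aj=-95;Qj=pose(aj,-25);J=np.array([.457,.39,0])
T=lambda *a,Q:tcp(S2W(*a),Q)
dj=np.array([math.cos(math.radians(aj)),math.sin(math.radians(aj)),0])
later=[(T(-.02,-.055,.12,Q=Qs),Qs),(T(-.02,-.055,.03,Q=Qs),Qs),(T(-.02,-.01,.03,Q=Qs),Qs),(T(-.02,-.04,.03,Q=Qs),Qs),(T(-.16,-.04,.12,Q=Qp),Qp),(T(-.16,.018,.1,Q=Qp),Qp),(T(-.16,.018,.03,Q=Qp),Qp),(T(.09,.018,.03,Q=Qp),Qp),(T(-.16,.018,.04,Q=Qp),Qp),(T(-.16,.0,.2,Q=Qp),Qp),
 (tcp(J+dj*.0+[0,0,.25],Qj),Qj),(tcp(J+dj*.015+[0,0,.015],Qj),Qj)]
def marg(H): return np.minimum(H-lo,hi-H).min(0)
if __name__=='__main__':
    rng=np.random.default_rng(0);best=(-1,)
    import time;t=time.time()
    while time.time()-t<400:
        az=rng.uniform(-100,20);ti=rng.uniform(-20,40)
        W1=(np.array([rng.uniform(.35,.65),rng.uniform(-.5,.1),rng.uniform(.25,.5)]),pose(az,ti)); par=(W1[0],az,ti)
        wl=[W1]
        if rng.random()<.6:
            az2=rng.uniform(-140,-40);t2=rng.uniform(-20,40);W2=(np.array([rng.uniform(.4,.65),rng.uniform(-.3,.25),rng.uniform(.25,.45)]),pose(az2,t2));wl.append(W2);par+=(W2[0],az2,t2)
        c=chainrun(q0,wl+later[:1])
        if c is None: continue
        d=chainrun(c[1][-1],later[1:])
        if d is None: continue
        m=min(marg(c[0][12:]).min(),marg(d[0]).min())
        sp=np.abs(np.diff(np.vstack([c[0],d[0]]),axis=0)).max(0)/np.array([.195,.195]+[.22]*5)
        if m>best[0]: best=(m,par,sp.max());print(m,par,sp.max(),len(c[0]),len(d[0]),c[1][-1],flush=True)
E
timeout 560 python3 srch.py
```

```text
0.20753991324394105 (array([ 0.36, -0.49,  0.45]), -23.564597521425483, -3.8127971741677804) 1.21321659756312 30 43 [ 0.04  0.5  -0.84  1.96  0.78  1.44 -1.15]
0.2088075906321798 (array([0.51, 0.06, 0.45]), -27.20370690793841, 23.769793659039905, array([ 0.58, -0.2 ,  0.42]), -54.25957234124307, -17.984865481672138) 1.1619876531875821 25 43 [-0.05  0.46 -0.71  1.96  0.73  1.39 -1.12]
0.3648766265519448 (array([ 0.47, -0.42,  0.43]), -21.94488684786205, 21.306803834256407, array([0.62, 0.21, 0.32]), -108.97581244410443, 9.150121529907345) 1.009479047066476 34 42 [-0.16  0.43 -0.58  1.97  0.68  1.35 -1.08]
0.4232784196374748 (array([ 0.38, -0.  ,  0.45]), -72.74108877599443, 17.391228681162545, array([ 0.48, -0.22,  0.34]), -52.351576918929624, -16.48591791168834) 1.3520797095440422 22 43 [-0.08  0.45 -0.68  1.96  0.72  1.38 -1.1 ]
0.4460651851088706 (array([ 0.37, -0.26,  0.3 ]), -4.441087565524697, -6.161467460375153, array([ 0.57, -0.19,  0.44]), -81.96676140131493, -2.078232030864644) 1.199781308712039 31 42 [-0.16  0.43 -0.58  1.97  0.68  1.36 -1.08]Traceback (most recent call last):
  File "srch.py", line 32, in <module>
    m=min(marg(c[0][12:]).min(),marg(d[0]).min())
          ~~~~^^^^^^^^^^^
  File "srch.py", line 18, in marg
    def marg(H): return np.minimum(H-lo,hi-H).min(0)
                        ~~~~~~~~~~~~~~~~~~~~~~~~~^^^
    return umr_minimum(a, axis, None, out, keepdims, initial, where)
ValueError: zero-size array to reduction operation minimum which has no identity
```

```bash
cat > p1.py <<'E'
import h,srch; from srch import *
h.GR=255
srch.rowsn.__defaults__=(.035,6.)
wl=[(np.array([.38,0,.45]),pose(-73,17)),(np.array([.48,-.22,.34]),pose(-52,-16)),(later[0][0]+[0,0,.07],Qs),later[0]]
H,e=chainrun(q0,wl); H2,e2=chainrun(e[-1],later[1:])
for x in e: print(x)
print('later'); 
for x in e2: print(x)
print(marg(H[8:]),marg(H2),(np.abs(np.diff(H,axis=0))/np.array([.195,.195]+[.22]*5)).max(1))
p,r,o=cur(); plan(p,r,wl,35,6.)
E
python3 p1.py
```

```text
[ 0.72 -0.39 -0.76  1.89  0.02  1.46  0.28]
[ 0.81  0.27 -0.46  1.6  -0.03  1.54  1.02]
[ 0.03  0.37 -0.8   1.92  0.68  1.49 -1.02]
[-0.01  0.48 -0.76  1.96  0.75  1.41 -1.13]
later
[-0.07  0.64 -0.7   1.98  0.86  1.31 -1.26]
[-0.06  0.68 -0.67  1.89  0.89  1.34 -1.2 ]
[-0.07  0.65 -0.69  1.95  0.87  1.32 -1.24]
[-0.09  0.53 -0.84  1.77  0.65  1.44 -1.16]
[-0.11  0.63 -0.79  1.67  0.72  1.44 -1.11]
[-0.14  0.72 -0.75  1.7   0.78  1.36 -1.18]
[ 0.27  0.53 -0.7   1.97  0.83  1.13 -0.89]
[-0.13  0.71 -0.76  1.7   0.77  1.37 -1.17]
[-0.07  0.5  -0.85  1.63  0.63  1.57 -1.04]
[ 0.28  0.28 -1.16  1.6  -0.    1.07 -0.91]
[ 0.15  0.49 -0.99  1.89  0.19  0.64 -0.94]
[1.8  0.02 0.68 0.5  1.53 0.43 1.72] [2.33 0.69 0.32 0.52 1.57 0.4  1.59] [0.72 0.61 0.51 0.44 0.35 0.27 0.28 0.29 0.46 0.47 0.46 0.45 0.45 0.47 0.49 0.5  0.51 0.59 0.68 0.78 0.88 0.96 1.03 1.05 1.02 0.94 0.84 0.28 0.29]
{"x":-19.0,"y":2.0,"z":-24.0,"ax":-0.1,"ay":1.7,"az":-0.2,"gripper":255},
{"x":-18.0,"y":2.0,"z":-25.0,"ax":-0.1,"ay":1.7,"az":-0.2,"gripper":255},
{"x":-18.0,"y":2.0,"z":-26.0,"ax":-0.1,"ay":1.7,"az":-0.2,"grippe
[... 1221 characters left out ...]
,"ay":-4.5,"az":3.5,"gripper":255},
{"x":30.0,"y":11.0,"z":10.0,"ax":0.6,"ay":-4.5,"az":3.4,"gripper":255},
{"x":31.0,"y":9.0,"z":6.0,"ax":0.5,"ay":-4.4,"az":3.4,"gripper":255},
{"x":33.0,"y":8.0,"z":4.0,"ax":0.6,"ay":-4.5,"az":3.5,"gripper":255},
{"x":32.0,"y":5.0,"z":2.0,"ax":0.6,"ay":-4.5,"az":3.4,"gripper":255},
{"x":34.0,"y":4.0,"z":-1.0,"ax":0.6,"ay":-4.4,"az":3.5,"gripper":255},
{"x":33.0,"y":1.0,"z":-4.0,"ax":0.5,"ay":-4.5,"az":3.4,"gripper":255},
{"x":32.0,"y":-0.0,"z":-6.0,"ax":0.6,"ay":-4.5,"az":3.4,"gripper":255},
--
{"x":20.0,"y":-0.0,"z":29.0,"ax":0.0,"ay":0.0,"az":0.0,"gripper":255},
{"x":20.0,"y":-0.0,"z":28.0,"ax":0.0,"ay":0.0,"az":0.0,"gripper":255},
--
end [0.45 0.12 0.15]
```

>>> arm_command:
  steps:
    - {"x": -19,"y": 2,"z": -24,"ax": 0,"ay": 1.7,"az": -0.2,"gripper": 255}
    - {"x": -18,"y": 2,"z": -25,"ax": 0,"ay": 1.7,"az": -0.2,"gripper": 255}
    - {"x": -18,"y": 2,"z": -26,"ax": 0,"ay": 1.7,"az": -0.2,"gripper": 255}
    - {"x": -16,"y": 2,"z": -26,"ax": 0,"ay": 1.7,"az": -0.2,"gripper": 255}
    - {"x": -16,"y": 2,"z": -26,"ax": 0,"ay": 1.7,"az": -0.2,"gripper": 255}
    - {"x": -16,"y": 3,"z": -27,"ax": 0,"ay": 1.7,"az": -0.2,"gripper": 255}
    - {"x": -14,"y": 2,"z": -28,"ax": 0,"ay": 1.7,"az": -0.2,"gripper": 255}
    - {"x": -14,"y": 2,"z": -28,"ax": 0,"ay": 1.7,"az": -0.2,"gripper": 255}
    - {"x": -25,"y": 4,"z": 22,"ax": 0,"ay": 4.1,"az": -2.7,"gripper": 255}
    - {"x": -26,"y": 3,"z": 20,"ax": 0,"ay": 4.1,"az": -2.7,"gripper": 255}
    - {"x": -27,"y": 1,"z": 18,"ax": 0,"ay": 4.1,"az": -2.7,"gripper": 255}
    - {"x": -29,"y": 0,"z": 17,"ax": 0,"ay": 4.1,"az": -2.7,"gripper": 255}
    - {"x": -30,"y": -1,"z": 14,"ax": 0,"ay": 4.1,"az": -2.7,"gripper": 255}
    - {"x": -31,"y": -3,"z": 12,"ax": 0,"ay": 4.1,"az": -2.7,"gripper": 255}
    - {"x": -32,"y": -4,"z": 9,"ax": 0,"ay": 4.1,"az": -2.7,"gripper": 255}
    - {"x": -32,"y": -6,"z": 8,"ax": 0,"ay": 4.1,"az": -2.7,"gripper": 255}

```text
time: 8.1
position: [0.4809, -0.2241, 0.3401]
tool_rot: [-1.263, -2.583, -0.167]
contact_force: [1.1, -0.1, -0.1]
grip_width: 0.156
```

Run:
```python
import h,srch; from srch import *
h.GR=255
print(q0,fk(q0)[0],cur()[0])
srch.rowsn.__defaults__=(.035,5.5)
wl=[(later[0][0]+[0,0,.07],Qs),later[0]]
H,e=chainrun(q0,wl); H2,e2=chainrun(e[-1],later[1:])
for x in e: print(x)
print(marg(H2),(np.abs(np.diff(H,axis=0))/np.array([.195,.195]+[.22]*5)).max(1))
p,r,o=cur(); plan(p,r,wl,35,5.5)
```

```text
[ 0.81  0.29 -0.46  1.58 -0.02  1.55  1.01] [ 0.48 -0.22  0.34] [ 0.48 -0.22  0.34]
[ 0.02  0.36 -0.79  1.92  0.67  1.49 -1.02]
[-0.02  0.47 -0.75  1.96  0.75  1.41 -1.13]
[2.34 0.69 0.34 0.52 1.56 0.4  1.59] [0.46 0.53 0.6  0.68 0.76 0.84 0.91 0.95 0.95 0.92 0.85 0.77 0.28 0.29]
{"x":21.0,"y":16.0,"z":17.0,"ax":0.5,"ay":-4.1,"az":3.2,"gripper":255},
{"x":22.0,"y":14.0,"z":15.0,"ax":0.4,"ay":-4.1,"az":3.1,"gripper":255},
{"x":25.0,"y":14.0,"z":13.0,"ax":0.5,"ay":-4.1,"az":3.2,"gripper":255},
{"x":26.0,"y":12.0,"z":11.0,"ax":0.4,"ay":-4.1,"az":3.1,"gripper":255},
{"x":27.0,"y":10.0,"z":9.0,"ax":0.5,"ay":-4.1,"az":3.2,"gripper":255},
{"x":29.0,"y":10.0,"z":7.0,"ax":0.5,"ay":-4.2,"az":3.1,"gripper":255},
{"x":29.0,"y":7.0,"z":5.0,"ax":0.4,"ay":-4.1,"az":3.2,"gripper":255},
{"x":30.0,"y":6.0,"z":3.0,"ax":0.5,"ay":-4.1,"az":3.2,"gripper":255},
{"x":31.0,"y":5.0,"z":0.0,"ax":0.5,"ay":-4.1,"az":3.1,"gripper":255},
{"x":30.0,"y":2.0,"z":-1.0,"ax":0.4,"ay":-4.1,"az":3.2,"gripper":255},
{"x":31.0,"y":1.0,"z":-4.0,"ax":0.5,"ay":-4.1,"az":3.1,"gripper":255},
{"x":30.0,"y":-0.0,"z":-6.0,"ax":0.5,"ay":-4.1,"az":3.2,"gripper":255},
--
{"x":20.0,"y":-0.0,"z":29.0,"ax":-0.0,"ay":-0.0,"az":-0.0,"gripper":255},
{"x":20.0,"y":-0.0,"z":28.0,"ax":-0.0,"ay":-0.0,"az":-0.0,"gripper":255},
--
end [0.45 0.12 0.15]
```

>>> arm_command:
  steps:
    - {"x": 21,"y": 16,"z": 17,"ax": 0.5,"ay": -4.1,"az": 3.2,"gripper": 255}
    - {"x": 22,"y": 14,"z": 15,"ax": 0.4,"ay": -4.1,"az": 3.1,"gripper": 255}
    - {"x": 25,"y": 14,"z": 13,"ax": 0.5,"ay": -4.1,"az": 3.2,"gripper": 255}
    - {"x": 26,"y": 12,"z": 11,"ax": 0.4,"ay": -4.1,"az": 3.1,"gripper": 255}
    - {"x": 27,"y": 10,"z": 9,"ax": 0.5,"ay": -4.1,"az": 3.2,"gripper": 255}
    - {"x": 29,"y": 10,"z": 7,"ax": 0.5,"ay": -4.2,"az": 3.1,"gripper": 255}
    - {"x": 29,"y": 7,"z": 5,"ax": 0.4,"ay": -4.1,"az": 3.2,"gripper": 255}
    - {"x": 30,"y": 6,"z": 3,"ax": 0.5,"ay": -4.1,"az": 3.2,"gripper": 255}
    - {"x": 31,"y": 5,"z": 0,"ax": 0.5,"ay": -4.1,"az": 3.1,"gripper": 255}
    - {"x": 30,"y": 2,"z": -1,"ax": 0.4,"ay": -4.1,"az": 3.2,"gripper": 255}
    - {"x": 31,"y": 1,"z": -4,"ax": 0.5,"ay": -4.1,"az": 3.1,"gripper": 255}
    - {"x": 30,"y": 0,"z": -6,"ax": 0.5,"ay": -4.1,"az": 3.2,"gripper": 255}
    - {"x": 20,"y": 0,"z": 29,"ax": 0,"ay": 0,"az": 0,"gripper": 255}
    - {"x": 20,"y": 0,"z": 28,"ax": 0,"ay": 0,"az": 0,"gripper": 255}
    - {"x": 0,"y": 0,"z": 0,"ax": 0,"ay": 0,"az": 0,"gripper": 255}

```text
time: 9.6
position: [0.4437, 0.1253, 0.1428]
tool_rot: [1.857, 1.89, -0.597]
contact_force: [-0.4, -0.5, 0.5]
grip_width: 0.155
```

```bash
cat > look.py <<'E'
import sys; from h import *
def pj(c,X): q=c['extrinsics'][:3,:3]@X+c['extrinsics'][:3,3]; return (c['K']@q/q[2])[:2]
def look(tag,half=None):
    p,r,o=cur(); print(p,o['joint_positions'].round(2),o['contact_force'].round(1)); print('tip S',W2S(tip(p,r)).round(4))
    ims=[]
    for n in('scene','top'):
        c=cap(n,n[0]+tag); u=pj(c,S2W(-.06,0,.03)); x0,y0=(u-[40,45]).astype(int)
        im=crop(c,x0,y0,80,90,5)
        for s in(0,.12,.18):
            for dz in (-.011,.011):
                u=pj(c,p+r.apply(TD*s+GP+np.array([-1,0,-1])*.7071*dz)); cv2.circle(im,tuple(int(k) for k in (u-[x0-.5,y0-.5])*5),2,(255,255,0),1)
                if s==.18: print(u.round(1))
        ims.append(im); print('origin',x0,y0)
    cv2.imwrite('pics/c'+tag+'.png',np.hstack(ims))
if __name__=='__main__': look(sys.argv[1])
E
python3 look.py 6
```

```text
[0.44365008 0.12527726 0.14277944] [-0.04  0.49 -0.75  1.96  0.74  1.41 -1.15] [-0.4 -0.5  0.5]
tip S [-0.0227 -0.0583  0.1158]
[290.  223.1]
[291.2 218.8]
origin 249 180
[288.7 219.5]
[289.9 216.7]
origin 246 171
```

View pics/c6.png

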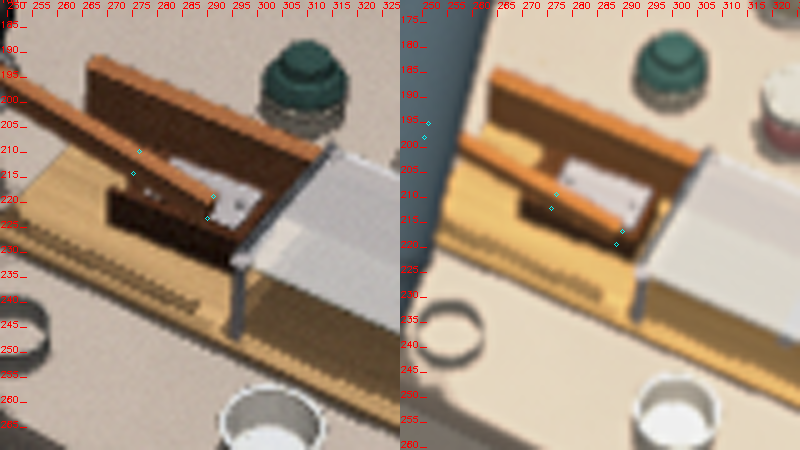

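>>> arm_command:
  steps:
    - {"x": 12,"y": 0,"z": 18,"ax": 0,"ay": 0,"az": 0,"gripper": 255}
    - {"x": 12,"y": 0,"z": 18,"ax": 0,"ay": 0,"az": 0,"gripper": 255}
    - {"x": 12,"y": 0,"z": 18,"ax": 0,"ay": 0,"az": 0,"gripper": 255}
    - {"x": 12,"y": 0,"z": 17,"ax": 0,"ay": 0,"az": 0,"gripper": 255}
    - {"x": 0,"y": 0,"z": 0,"ax": 0,"ay": 0,"az": 0,"gripper": 255}

```text
time: 10.2
position: [0.4451, 0.124, 0.0609]
tool_rot: [1.859, 1.885, -0.589]
contact_force: [0.1, -0.6, -0.4]
grip_width: 0.157
```

Run:
```python
from h import *
p,r,o=cur(); print(o['contact_force'].round(2),o['torque'].round(2),W2S(tip(p,r)).round(4),(r.inv()*pose(AZ,35)).as_rotvec(degrees=True).round(2))
```

```text
[ 0.11 -0.65 -0.39] [ 0.62 -0.01 -0.  ] [-0.0214 -0.0569  0.0337] [-0.21  0.02 -0.03]
```

>>> arm_command:
  steps:
    - {"x": 0,"y": 8,"z": 0,"ax": 0,"ay": 0,"az": 0,"gripper": 255}
    - {"x": 0,"y": 8,"z": 0,"ax": 0,"ay": 0,"az": 0,"gripper": 255}
    - {"x": 0,"y": 6,"z": 0,"ax": 0,"ay": 0,"az": 0,"gripper": 255}
    - {"x": 0,"y": 4,"z": 0,"ax": 0,"ay": 0,"az": 0,"gripper": 255}
    - {"x": 0,"y": 4,"z": 0,"ax": 0,"ay": 0,"az": 0,"gripper": 255}
    - {"x": 0,"y": 4,"z": 0,"ax": 0,"ay": 0,"az": 0,"gripper": 255}
    - {"x": 0,"y": 4,"z": 0,"ax": 0,"ay": 0,"az": 0,"gripper": 255}
    - {"x": 0,"y": 3,"z": 0,"ax": 0,"ay": 0,"az": 0,"gripper": 255}
    - {"x": 0,"y": 0,"z": 0,"ax": 0,"ay": 0,"az": 0,"gripper": 255}

```text
time: 11.1
position: [0.4851, 0.1251, 0.0602]
tool_rot: [1.857, 1.887, -0.59]
contact_force: [-1.9, 0.4, 0.1]
grip_width: 0.156
```

>>> arm_command:
  steps:
    - {"x": 0,"y": 2,"z": 0,"ax": 0,"ay": 0,"az": 0,"gripper": 255}
    - {"x": 0,"y": 2,"z": 0,"ax": 0,"ay": 0,"az": 0,"gripper": 255}
    - {"x": 0,"y": 0,"z": 0,"ax": 0,"ay": 0,"az": 0,"gripper": 255}

```text
time: 11.4
position: [0.4894, 0.1253, 0.0603]
tool_rot: [1.856, 1.887, -0.589]
contact_force: [-0.9, -0.5, -0.0]
grip_width: 0.157
```

>>> arm_command:
  steps:
    - {"x": 0,"y": 1.5,"z": 0,"ax": 0,"ay": 0,"az": 0,"gripper": 255}
    - {"x": 0,"y": 1.5,"z": 0,"ax": 0,"ay": 0,"az": 0,"gripper": 255}
    - {"x": 0,"y": 0,"z": 0,"ax": 0,"ay": 0,"az": 0,"gripper": 255}

```text
time: 11.7
position: [0.4924, 0.1255, 0.0603]
tool_rot: [1.857, 1.887, -0.588]
contact_force: [-1.2, 0.1, 0.0]
grip_width: 0.157
```

>>> arm_command:
  steps:
    - {"x": 0,"y": 1,"z": 0,"ax": 0,"ay": 0,"az": 0,"gripper": 255}
    - {"x": 0,"y": 1,"z": 0,"ax": 0,"ay": 0,"az": 0,"gripper": 255}
    - {"x": 0,"y": 0,"z": 0,"ax": 0,"ay": 0,"az": 0,"gripper": 255}

```text
time: 12.0
position: [0.4943, 0.1256, 0.0603]
tool_rot: [1.857, 1.887, -0.588]
contact_force: [-1.9, -0.1, -0.4]
grip_width: 0.152
```

>>> arm_command:
  steps:
    - {"x": 0,"y": 1,"z": 0,"ax": 0,"ay": 0,"az": 0,"gripper": 255}
    - {"x": 0,"y": 1,"z": 0,"ax": 0,"ay": 0,"az": 0,"gripper": 255}
    - {"x": 0,"y": 0,"z": 0,"ax": 0,"ay": 0,"az": 0,"gripper": 255}

```text
time: 12.3
position: [0.4959, 0.1256, 0.0603]
tool_rot: [1.857, 1.887, -0.589]
contact_force: [-2.2, -0.5, -0.5]
grip_width: 0.15
```

>>> arm_command:
  steps:
    - {"x": 0,"y": 1,"z": 0,"ax": 0,"ay": 0,"az": 0,"gripper": 255}
    - {"x": 0,"y": 0,"z": 0,"ax": 0,"ay": 0,"az": 0,"gripper": 255}

```text
time: 12.5
position: [0.496, 0.1257, 0.0602]
tool_rot: [1.857, 1.888, -0.591]
contact_force: [-4.6, 0.6, -0.4]
grip_width: 0.154
```

```bash
python3 look.py 7
python3 - <<'E'
from h import *
o=manip.get_obs(); print(o['torque'].round(2),(R.from_rotvec(o['tool_rot']).inv()*pose(AZ,35)).as_rotvec(degrees=True).round(2))
E
```

```text
[0.49601599 0.12568108 0.06020088] [-0.09  0.68 -0.66  1.88  0.88  1.34 -1.2 ] [-4.6  0.6 -0.4]
tip S [-0.0223 -0.0057  0.0331]
[296.8 231.6]
[298.  227.6]
origin 249 180
[293.  221.6]
[294.2 219. ]
origin 246 171
[ 0.66  0.94 -0.97] [-0.26  0.02  0.13]
```

View pics/c7.png

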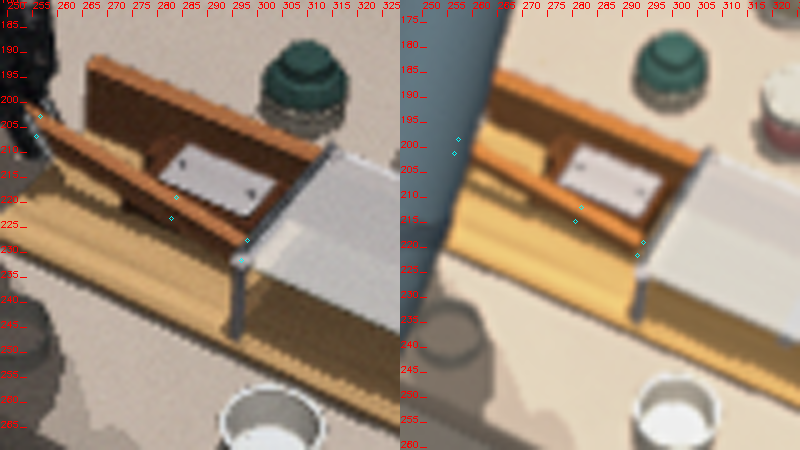

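>>> arm_command:
  steps:
    - {"x": 0,"y": 1,"z": 0,"ax": 0,"ay": 0,"az": 0,"gripper": 255}
    - {"x": 0,"y": 1,"z": 0,"ax": 0,"ay": 0,"az": 0,"gripper": 255}
    - {"x": 0,"y": 1,"z": 0,"ax": 0,"ay": 0,"az": 0,"gripper": 255}
    - {"x": 0,"y": 0,"z": 0,"ax": 0,"ay": 0,"az": 0,"gripper": 255}

```text
time: 13.0
position: [0.4966, 0.1258, 0.06]
tool_rot: [1.859, 1.888, -0.597]
contact_force: [-8.5, 1.7, 2.7]
grip_width: 0.155
```

Run:
```python
from h import *
p,r,o=cur(); print(o['contact_force'].round(2),o['torque'].round(2),W2S(tip(p,r)).round(4),(r.inv()*pose(AZ,35)).as_rotvec(degrees=True).round(2))
c=cap('scene','s8');W=world(c)
L=np.array([W2S(v) for v in W[190:245,250:310].reshape(-1,3)])
# steel plate: bright gray pixels on sled top
hs=cv2.cvtColor(c['color'],cv2.COLOR_BGR2HSV)[190:245,250:310].reshape(-1,3)
v,u=np.mgrid[190:245,250:310];u=u.ravel();v=v.ravel()
m=(hs[:,1]<50)&(hs[:,2]>130)&(u>277)&(u<307)&(v>203)&(v<225)
P=np.array([W2S(ray(c,a,b,.057)) for a,b in zip(u[m],v[m])])
m2=(P[:,0]<-.01)&(P[:,1]>0)&(P[:,1]<.06); rect=cv2.minAreaRect((P[m2][:,:2]*1000).astype(np.float32)); print(len(P),m2.sum(),rect)
```

```text
[-8.54  1.74  2.69] [ 0.43  1.59 -1.7 ] [-0.0223 -0.0056  0.033 ] [-0.53  0.08  0.17]
169 161 ((-63.84154510498047, 23.9108829498291), (73.14724731445312, 42.689430236816406), 0.7365500926971436)
```

```bash
cat > p2.py <<'E'
import h,srch; from srch import *
h.GR=255; srch.rowsn.__defaults__=(.035,6.)
p,r,o=cur(); Qp=pose(AZ,28)
wl=[(p+S2W(0,-.03,0)-S2W(0,0,0),r),(T(-.16,-.035,.09,Q=Qp),Qp),(T(-.165,.019,.09,Q=Qp),Qp),(T(-.165,.019,.031,Q=Qp),Qp)]
H,e=chainrun(q0,wl); print(e[-1],marg(H)); H,e=chainrun(e[-1],[(T(.09,.019,.031,Q=Qp),Qp)]);print(e[-1],marg(H))
plan(p,r,wl,35,6.)
E
python3 p2.py
```

```text
[-0.19  0.75 -0.72  1.67  0.79  1.4  -1.2 ] [2.42 1.02 0.69 0.57 2.28 0.5  1.63]
[ 0.2   0.55 -0.66  1.96  0.87  1.16 -0.94] [2.41 0.96 0.76 0.54 2.36 0.57 1.65]
{"x":0.0,"y":-30.0,"z":0.0,"ax":0.0,"ay":0.0,"az":0.0,"gripper":255},
--
{"x":13.0,"y":-0.0,"z":-28.0,"ax":-0.1,"ay":1.4,"az":0.0,"gripper":255},
{"x":13.0,"y":-0.0,"z":-28.0,"ax":-0.1,"ay":1.4,"az":0.1,"gripper":255},
{"x":14.0,"y":-1.0,"z":-27.0,"ax":-0.1,"ay":1.4,"az":-0.0,"gripper":255},
{"x":15.0,"y":0.0,"z":-27.0,"ax":-0.1,"ay":1.5,"az":0.0,"gripper":255},
{"x":16.0,"y":0.0,"z":-27.0,"ax":-0.1,"ay":1.4,"az":0.0,"gripper":255},
--
{"x":2.0,"y":27.0,"z":-1.0,"ax":-0.0,"ay":-0.0,"az":0.0,"gripper":255},
{"x":2.0,"y":27.0,"z":-1.0,"ax":-0.0,"ay":-0.0,"az":0.0,"gripper":255},
--
{"x":14.0,"y":0.0,"z":26.0,"ax":-0.0,"ay":-0.0,"az":0.0,"gripper":255},
{"x":14.0,"y":0.0,"z":26.0,"ax":-0.0,"ay":-0.0,"az":0.0,"gripper":255},
--
end [0.52 0.26 0.08]
```

>>> arm_command:
  steps:
    - {"x": 0,"y": -17,"z": 0,"ax": 0,"ay": 0,"az": 0,"gripper": 255}
    - {"x": 0,"y": -17,"z": 0,"ax": 0,"ay": 0,"az": 0,"gripper": 255}
    - {"x": 13,"y": 0,"z": -28,"ax": 0,"ay": 1.4,"az": 0,"gripper": 255}
    - {"x": 13,"y": 0,"z": -28,"ax": 0,"ay": 1.4,"az": 0,"gripper": 255}
    - {"x": 14,"y": 0,"z": -27,"ax": 0,"ay": 1.4,"az": 0,"gripper": 255}
    - {"x": 15,"y": 0,"z": -27,"ax": 0,"ay": 1.5,"az": 0,"gripper": 255}
    - {"x": 16,"y": 0,"z": -27,"ax": 0,"ay": 1.4,"az": 0,"gripper": 255}
    - {"x": 2,"y": 27,"z": -1,"ax": 0,"ay": 0,"az": 0,"gripper": 255}
    - {"x": 2,"y": 27,"z": -1,"ax": 0,"ay": 0,"az": 0,"gripper": 255}
    - {"x": 0,"y": 0,"z": 0,"ax": 0,"ay": 0,"az": 0,"gripper": 255}

```text
time: 14.05
position: [0.5245, 0.2625, 0.1391]
tool_rot: [1.936, 1.958, -0.475]
contact_force: [-0.0, -0.6, -0.2]
grip_width: 0.157
```

```bash
sed -i 's/-.06,0,.03/-.12,0,.04/' look.py; python3 look.py 9
python3 - <<'E'
from h import *
p,r,o=cur(); print((r.inv()*pose(AZ,28)).as_rotvec(degrees=True).round(2))
E
```

```text
[0.52449019 0.26251849 0.13909438] [-0.18  0.68 -0.75  1.64  0.75  1.47 -1.16] [-0.  -0.6 -0.2]
tip S [-0.1634  0.0249  0.0905]
[268.2 200.3]
[269.7 196.6]
origin 235 171
[266.9 195.5]
[268.4 193.1]
origin 233 164
[-0.07 -0.11 -0.03]
```

View pics/c9.png

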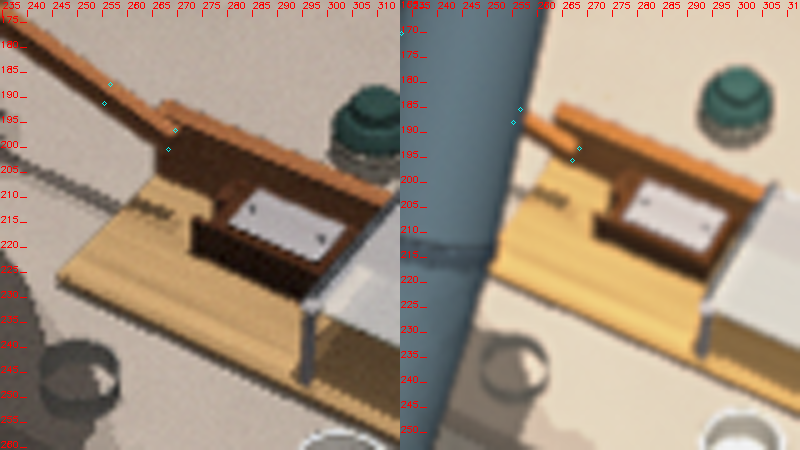

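Run:
```python
from h import *
a=np.load('pics/s9.npz');b=np.load('pics/t9.npz')
print(W2S(ray(a,273.1,213.9,.055)),W2S(ray(a,272.9,221.1,.015)),W2S(ray(b,271.5,206.1,.055)),W2S(ray(b,271.5,211.5,.015)))
p,r,o=cur()
t=tip(p,r); n=r.apply(np.array([-1,0,-1])*.7071)
# observed stick tip near-side top corner in scene ~ (177,135), top cam ~(580,147)
print('tip top right corner pred',W2S(t+n*.011+r.apply([0,-.007,0])), 'obs at that z', W2S(ray(a,177/5+234.5,135/5+170.5,(t+n*.011)[2])), W2S(ray(b,180/5+232.5,149/5+163.5,(t+n*.011)[2])))
```

```text
[-0.12602016 -0.00423313  0.055     ] [-0.12864523 -0.00050196  0.015     ] [-0.13157172  0.00115535  0.055     ] [-0.13053677  0.00204969  0.015     ]
tip top right corner pred [-0.1607971   0.01335365  0.10035378] obs at that z [-0.15707767  0.02151289  0.10034776] [-0.15954318  0.0245785   0.10034776]
```

>>> arm_command:
  steps:
    - {"x": 14,"y": 0,"z": 26,"ax": 0,"ay": 0,"az": 0,"gripper": 255}
    - {"x": 14,"y": 0,"z": 26,"ax": 0,"ay": 0,"az": 0,"gripper": 255}
    - {"x": 0,"y": 0,"z": 0,"ax": 0,"ay": 0,"az": 0,"gripper": 255}
    - {"x": 0,"y": 0,"z": 0,"ax": 0,"ay": 0,"az": 0,"gripper": 255}

```text
time: 14.55
position: [0.5173, 0.2637, 0.0793]
tool_rot: [1.931, 1.966, -0.485]
contact_force: [-0.2, 0.0, 0.2]
grip_width: 0.155
```

```bash
cat > st.py <<'E'
from h import *
p,r,o=cur(); a=math.radians(AZ); f=o['contact_force']
print('t',o['time'],'tipS',W2S(tip(p,r)).round(4),'F slicer x,y,z',np.round([f[0]*math.cos(a)+f[1]*math.sin(a),-f[0]*math.sin(a)+f[1]*math.cos(a),f[2]],1),'tau',o['torque'].round(2),'roterr',(r.inv()*pose(AZ,28)).as_rotvec(degrees=True).round(2),o['grip_width'].round(3))
E
python3 st.py
```

```text
Traceback (most recent call last):
  File "st.py", line 3, in <module>
    print('t',o['time'],'tipS',W2S(tip(p,r)).round(4),'F slicer x,y,z',np.round([f[0]*math.cos(a)+f[1]*math.sin(a),-f[0]*math.sin(a)+f[1]*math.cos(a),f[2]],1),'tau',o['torque'].round(2),'roterr',(r.inv()*pose(AZ,28)).as_rotvec(degrees=True).round(2),o['grip_width'].round(3))
                                                                                                                                                                                                                                                          ^^^^^^^^^^^^^^^^^^^^^
AttributeError: 'float' object has no attribute 'round'
```

>>> arm_command:
  steps:
    - {"x": -9,"y": 1.5,"z": 4.7,"ax": 0,"ay": 0,"az": 0,"gripper": 255}
    - {"x": -9,"y": 0,"z": 4.7,"ax": 0,"ay": 0,"az": 0,"gripper": 255}
    - {"x": -7,"y": 0,"z": 3.7,"ax": 0,"ay": 0,"az": 0,"gripper": 255}
    - {"x": -4,"y": 0,"z": 2.1,"ax": 0,"ay": 0,"az": 0,"gripper": 255}
    - {"x": 0,"y": 0,"z": 0,"ax": 0,"ay": 0,"az": 0,"gripper": 255}

```text
time: 15.05
position: [0.5205, 0.2296, 0.0799]
tool_rot: [1.935, 1.962, -0.484]
contact_force: [0.8, -0.1, -2.0]
grip_width: 0.155
```

```bash
sed -i "s/,o\['grip_width'\].round(3)//" st.py; python3 st.py
```

```text
t 15.05 tipS [-0.1304  0.0202  0.0315] F slicer x,y,z [ 0.1  0.8 -2. ] tau [ 0.56  0.02 -0.04] roterr [-0.18 -0.04 -0.04]
```

Now advance in small steps to feel the pocket floor.

>>> arm_command:
  steps:
    - {"x": -3.5,"y": 0,"z": 1.9,"ax": 0,"ay": 0,"az": 0,"gripper": 255}
    - {"x": -3.5,"y": 0,"z": 1.9,"ax": 0,"ay": 0,"az": 0,"gripper": 255}
    - {"x": -3.5,"y": 0,"z": 1.9,"ax": 0,"ay": 0,"az": 0,"gripper": 255}
    - {"x": 0,"y": 0,"z": 0,"ax": 0,"ay": 0,"az": 0,"gripper": 255}

```text
time: 15.45
position: [0.5201, 0.2196, 0.0794]
tool_rot: [1.934, 1.965, -0.483]
contact_force: [-0.6, 0.4, -0.8]
grip_width: 0.154
```

```bash
python3 st.py
python3 - <<'E'
from h import *
ims=[]
for n in('scene','top'):
    c=cap(n,n[0]+'10'); q=c['extrinsics'][:3,:3]@S2W(-.11,.01,.05)+c['extrinsics'][:3,3]; u=(c['K']@q/q[2])[:2]; x0,y0=(u-[20,22]).astype(int); ims.append(crop(c,x0,y0,40,44,10))
cv2.imwrite('pics/c10.png',np.hstack(ims))
E
```

```text
t 15.45 tipS [-0.1205  0.02    0.0308] F slicer x,y,z [-0.4 -0.6 -0.8] tau [ 0.74  0.05 -0.03] roterr [-0.16 -0.15  0.08]
```

View pics/c10.png

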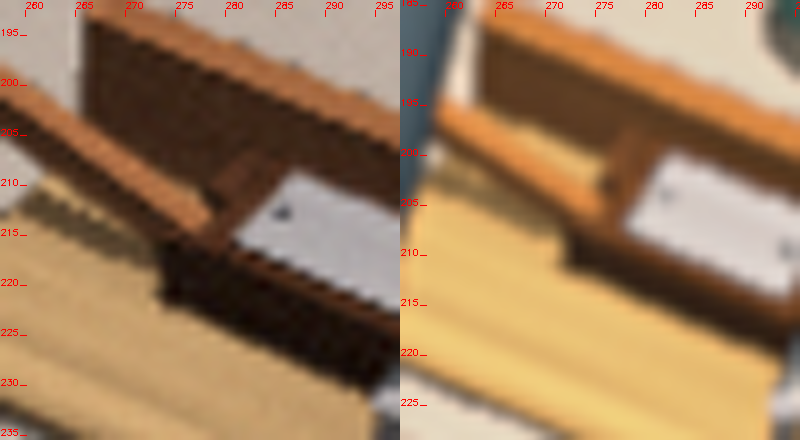

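>>> arm_command:
  steps:
    - {"x": 0,"y": 3,"z": 0,"ax": 0,"ay": 0,"az": 0,"gripper": 255}
    - {"x": 0,"y": 2,"z": 0,"ax": 0,"ay": 0,"az": 0,"gripper": 255}
    - {"x": 0,"y": 1,"z": 0,"ax": 0,"ay": 0,"az": 0,"gripper": 255}
    - {"x": 0,"y": 0,"z": 0,"ax": 0,"ay": 0,"az": 0,"gripper": 255}

```text
time: 15.95
position: [0.5252, 0.2196, 0.079]
tool_rot: [1.935, 1.965, -0.486]
contact_force: [-2.4, 3.3, -0.4]
grip_width: 0.159
```

```bash
python3 st.py
```

```text
t 15.95 tipS [-0.1205  0.0248  0.0304] F slicer x,y,z [-3.3 -2.3 -0.4] tau [ 0.84  0.66 -0.8 ] roterr [-0.3  -0.11  0.07]
```

>>> arm_command:
  steps:
    - {"x": -2,"y": 1,"z": 1.1,"ax": 0,"ay": 0,"az": 0,"gripper": 255}
    - {"x": -4,"y": 0,"z": 2.1,"ax": 0,"ay": 0,"az": 0,"gripper": 255}
    - {"x": -5,"y": 0,"z": 2.7,"ax": 0,"ay": 0,"az": 0,"gripper": 255}
    - {"x": -5,"y": 0,"z": 2.7,"ax": 0,"ay": 0,"az": 0,"gripper": 255}
    - {"x": -5,"y": 0,"z": 2.7,"ax": 0,"ay": 0,"az": 0,"gripper": 255}
    - {"x": -5,"y": 0,"z": 2.7,"ax": 0,"ay": 0,"az": 0,"gripper": 255}
    - {"x": -5,"y": 0,"z": 2.7,"ax": 0,"ay": 0,"az": 0,"gripper": 255}
    - {"x": -5,"y": 0,"z": 2.7,"ax": 0,"ay": 0,"az": 0,"gripper": 255}

```text
time: 16.75
position: [0.5261, 0.1817, 0.0793]
tool_rot: [1.936, 1.97, -0.481]
contact_force: [-5.8, 6.8, 2.2]
grip_width: 0.156
```

```bash
python3 st.py
```

```text
t 16.75 tipS [-0.0828  0.0253  0.0299] F slicer x,y,z [-6.9 -5.6  2.2] tau [ 1.3   0.99 -1.13] roterr [-0.24 -0.39  0.16]
```

>>> arm_command:
  steps:
    - {"x": -5,"y": 0,"z": 2.6,"ax": 0,"ay": 0,"az": 0,"gripper": 255}
    - {"x": -5,"y": 0,"z": 2.6,"ax": 0,"ay": 0,"az": 0,"gripper": 255}
    - {"x": -5,"y": 0,"z": 2.6,"ax": 0,"ay": 0,"az": 0,"gripper": 255}
    - {"x": -5,"y": 0,"z": 2.6,"ax": 0,"ay": 0,"az": 0,"gripper": 255}
    - {"x": -5,"y": 0,"z": 2.6,"ax": 0,"ay": 0,"az": 0,"gripper": 255}
    - {"x": -5,"y": 0,"z": 2.6,"ax": 0,"ay": 0,"az": 0,"gripper": 255}
    - {"x": -5,"y": 0,"z": 2.6,"ax": 0,"ay": 0,"az": 0,"gripper": 255}
    - {"x": -5,"y": 0,"z": 2.6,"ax": 0,"ay": 0,"az": 0,"gripper": 255}
    - {"x": -5,"y": 0,"z": 2.6,"ax": 0,"ay": 0,"az": 0,"gripper": 255}
    - {"x": -5,"y": 0,"z": 2.6,"ax": 0,"ay": 0,"az": 0,"gripper": 255}

```text
time: 17.75
position: [0.527, 0.1248, 0.0794]
tool_rot: [1.936, 1.969, -0.482]
contact_force: [-3.5, 6.6, 2.2]
grip_width: 0.158
```

```bash
python3 st.py
```

```text
t 17.75 tipS [-0.0258  0.0253  0.0301] F slicer x,y,z [-6.7 -3.4  2.2] tau [ 1.31  0.99 -1.11] roterr [-0.26 -0.34  0.14]
```

>>> arm_command:
  steps:
    - {"x": -5,"y": 0.5,"z": 2.6,"ax": 0,"ay": 0,"az": 0,"gripper": 255}
    - {"x": -5,"y": 0,"z": 2.6,"ax": 0,"ay": 0,"az": 0,"gripper": 255}
    - {"x": -5,"y": 0,"z": 2.6,"ax": 0,"ay": 0,"az": 0,"gripper": 255}
    - {"x": -5,"y": 0,"z": 2.6,"ax": 0,"ay": 0,"az": 0,"gripper": 255}
    - {"x": -5,"y": 0,"z": 2.6,"ax": 0,"ay": 0,"az": 0,"gripper": 255}
    - {"x": -5,"y": 0.5,"z": 2.6,"ax": 0,"ay": 0,"az": 0,"gripper": 255}
    - {"x": -5,"y": 0,"z": 2.6,"ax": 0,"ay": 0,"az": 0,"gripper": 255}
    - {"x": -5,"y": 0,"z": 2.6,"ax": 0,"ay": 0,"az": 0,"gripper": 255}
    - {"x": -5,"y": 0,"z": 2.6,"ax": 0,"ay": 0,"az": 0,"gripper": 255}
    - {"x": -5,"y": 0,"z": 2.6,"ax": 0,"ay": 0,"az": 0,"gripper": 255}

```text
time: 18.75
position: [0.5283, 0.0684, 0.0794]
tool_rot: [1.937, 1.969, -0.484]
contact_force: [-5.2, 7.2, 1.4]
grip_width: 0.156
```

```bash
python3 st.py
```

```text
t 18.75 tipS [0.0306 0.0255 0.0302] F slicer x,y,z [-7.2 -5.   1.4] tau [ 1.48  1.15 -1.29] roterr [-0.34 -0.33  0.13]
```

>>> arm_command:
  steps:
    - {"x": -5,"y": 0,"z": 2.6,"ax": 0,"ay": 0,"az": 0,"gripper": 255}
    - {"x": -5,"y": 0,"z": 2.6,"ax": 0,"ay": 0,"az": 0,"gripper": 255}
    - {"x": -5,"y": 0,"z": 2.6,"ax": 0,"ay": 0,"az": 0,"gripper": 255}
    - {"x": -5,"y": 0,"z": 2.6,"ax": 0,"ay": 0,"az": 0,"gripper": 255}
    - {"x": -4,"y": 0,"z": 2.1,"ax": 0,"ay": 0,"az": 0,"gripper": 255}
    - {"x": -4,"y": 0,"z": 2.1,"ax": 0,"ay": 0,"az": 0,"gripper": 255}
    - {"x": -3,"y": 0,"z": 1.6,"ax": 0,"ay": 0,"az": 0,"gripper": 255}
    - {"x": -3,"y": 0,"z": 1.6,"ax": 0,"ay": 0,"az": 0,"gripper": 255}
    - {"x": -3,"y": 0,"z": 1.6,"ax": 0,"ay": 0,"az": 0,"gripper": 255}
    - {"x": -3,"y": 0,"z": 1.6,"ax": 0,"ay": 0,"az": 0,"gripper": 255}

```text
time: 19.75
position: [0.5289, 0.0228, 0.0793]
tool_rot: [1.937, 1.968, -0.485]
contact_force: [-5.4, 6.3, 1.1]
grip_width: 0.154
```

```bash
python3 st.py
```

```text
t 19.75 tipS [0.0763 0.0253 0.0303] F slicer x,y,z [-6.4 -5.3  1.1] tau [ 1.44  1.12 -1.26] roterr [-0.37 -0.28  0.11]
```

>>> arm_command:
  steps:
    - {"x": -2,"y": 0,"z": 1.1,"ax": 0,"ay": 0,"az": 0,"gripper": 255}
    - {"x": -2,"y": 0,"z": 1.1,"ax": 0,"ay": 0,"az": 0,"gripper": 255}
    - {"x": -2,"y": 0,"z": 1.1,"ax": 0,"ay": 0,"az": 0,"gripper": 255}
    - {"x": -2,"y": 0,"z": 1.1,"ax": 0,"ay": 0,"az": 0,"gripper": 255}

```text
time: 20.15
position: [0.5292, 0.0162, 0.0794]
tool_rot: [1.938, 1.97, -0.48]
contact_force: [-5.1, 12.7, 3.7]
grip_width: 0.155
```

```bash
python3 st.py
```

```text
t 20.15 tipS [0.0826 0.0257 0.0297] F slicer x,y,z [-12.8  -4.9   3.7] tau [ 2.06  1.39 -1.57] roterr [-0.3  -0.5   0.14]
```

>>> arm_command:
  steps:
    - {"x": -1.5,"y": 0,"z": 0.8,"ax": 0,"ay": 0,"az": 0,"gripper": 255}
    - {"x": -1.5,"y": 0,"z": 0.8,"ax": 0,"ay": 0,"az": 0,"gripper": 255}
    - {"x": -1.5,"y": 0,"z": 0.8,"ax": 0,"ay": 0,"az": 0,"gripper": 255}
    - {"x": 0,"y": 0,"z": 0,"ax": 0,"ay": 0,"az": 0,"gripper": 255}

```text
time: 20.55
position: [0.5293, 0.016, 0.0799]
tool_rot: [1.938, 1.976, -0.473]
contact_force: [-7.9, 15.9, 6.6]
grip_width: 0.152
```

```bash
python3 st.py
python3 - <<'E'
from h import *
c=cap('scene','s11');cap('top','t11');o=manip.get_obs();print(o['joint_positions'].round(3))
# dark/steel plate under guard? depth gives guard. check where end stop is: print pixel of predicted front
E
```

```text
t 20.55 tipS [0.0826 0.0264 0.0292] F slicer x,y,z [-16.1  -7.7   6.6] tau [ 2.44  1.67 -1.86] roterr [-0.15 -0.84  0.26]
[ 0.195  0.565 -0.67   1.943  0.862  1.158 -0.943]
```

Run:
```python
from h import *
for n in 'st':
    a=np.load(f'pics/{n}10.npz');b=np.load(f'pics/{n}11.npz')
    d=b['color'].astype(int).sum(2)-a['color'].astype(int).sum(2)
    xs=np.arange(-.02,.2,.006)
    E=b['extrinsics'];K=b['K']
    for y in (.01,.031,.045):
        v=[]
        for x in xs:
            q=E[:3,:3]@S2W(x,y,.056)+E[:3,3];u=(K@q/q[2])[:2].round().astype(int); v.append((d[u[1],u[0]],b['color'][u[1],u[0]].sum()))
        print(n,y,[int(k[0]) for k in v]); 
print((xs*1000).round().astype(int).tolist())
```

```text
s 0.01 [276, 42, 16, 103, -22, -86, -27, -27, -11, -28, -19, -26, -14, -17, -24, -9, -7, -7, -9, -36, -26, 18, 23, 14, 20, 13, 21, 10, 8, 13, 17, 27, 15, 22, -32, -11, -1]
s 0.031 [-60, 5, 17, 23, 17, 19, 27, 22, 11, 4, 13, 17, 2, 5, 13, 15, 12, 0, -11, -10, -9, 18, 35, 63, 54, 46, 46, 46, 37, 59, 52, 48, 42, 1, -3, 11, 3]
s 0.045 [71, 18, -7, 16, 7, 15, 12, 13, 8, 10, 11, 22, 20, 2, 10, 16, 22, 2, -14, -8, -21, 41, 20, 40, 77, -7, 42, 44, 45, 50, 41, 40, 21, 16, -8, 4, 14]
t 0.01 [339, 305, -36, -37, -12, -17, -24, -21, -29, -29, -33, -31, -33, -33, -37, -25, -31, -25, -48, -49, -34, 2, 1, -20, -8, -11, -23, -1, -18, 4, -1, -20, -23, -50, -37, -5, -3]
t 0.031 [127, 97, -26, -47, -24, -19, -23, -23, -23, -21, -19, -13, -12, -8, -12, -20, -40, -53, -45, -49, -22, -14, -1, -1, 1, 10, 0, 9, 0, 1, 11, -13, -13, -49, -26, -7, -5]
t 0.045 [133, 29, -9, -11, -8, -7, -6, -9, -9, -7, -11, -9, -8, -10, -8, -9, -22, -27, -26, -24, 29, 39, 37, 36, 32, 39, 32, 36, 35, 39, 37, 41, 12, -13, -11, -7, -1]
[-20, -14, -8, -2, 4, 10, 16, 22, 28, 34, 40, 46, 52, 58, 64, 70, 76, 82, 88, 94, 100, 106, 112, 118, 124, 130, 136, 142, 148, 154, 160, 166, 172, 178, 184, 190, 196]
```

>>> arm_command:
  steps:
    - {"x": 0,"y": -2,"z": 0,"ax": 0,"ay": 0,"az": 0,"gripper": 255}
    - {"x": 0,"y": -2,"z": 0,"ax": 0,"ay": 0,"az": 0,"gripper": 255}
    - {"x": 4,"y": 0,"z": -2,"ax": 0,"ay": 0,"az": 0,"gripper": 255}
    - {"x": 4,"y": 0,"z": -2,"ax": 0,"ay": 0,"az": 0,"gripper": 255}
    - {"x": 4,"y": 0,"z": -2,"ax": 0,"ay": 0,"az": 0,"gripper": 255}
    - {"x": 0,"y": -2,"z": 0,"ax": 0,"ay": 0,"az": 0,"gripper": 255}
    - {"x": 0,"y": -2,"z": 0,"ax": 0,"ay": 0,"az": 0,"gripper": 255}
    - {"x": 0,"y": 0,"z": 0,"ax": 0,"ay": 0,"az": 0,"gripper": 255}

```text
time: 21.45
position: [0.5234, 0.0188, 0.0796]
tool_rot: [1.933, 1.964, -0.484]
contact_force: [0.9, 0.5, -1.2]
grip_width: 0.155
```

```bash
python3 st.py
```

```text
t 21.45 tipS [0.0803 0.0201 0.0313] F slicer x,y,z [-0.5  0.9 -1.2] tau [0.59 0.   0.03] roterr [-0.15 -0.04  0.06]
```

>>> arm_command:
  steps:
    - {"x": 9,"y": 0,"z": -4.7,"ax": 0,"ay": 0,"az": 0,"gripper": 255}
    - {"x": 18,"y": 0,"z": -9.5,"ax": 0,"ay": 0,"az": 0,"gripper": 255}
    - {"x": 27,"y": 0,"z": -14.3,"ax": 0,"ay": 0,"az": 0,"gripper": 255}
    - {"x": 30,"y": 0,"z": -16,"ax": 0,"ay": 0,"az": 0,"gripper": 255}
    - {"x": 30,"y": 0,"z": -16,"ax": 0,"ay": 0,"az": 0,"gripper": 255}
    - {"x": 30,"y": 0,"z": -16,"ax": 0,"ay": 0,"az": 0,"gripper": 255}
    - {"x": 27,"y": 0,"z": -14.3,"ax": 0,"ay": 0,"az": 0,"gripper": 255}
    - {"x": 0,"y": 0,"z": 0,"ax": 0,"ay": 0,"az": 0,"gripper": 255}

```text
time: 22.25
position: [0.5191, 0.2212, 0.0799]
tool_rot: [1.929, 1.977, -0.474]
contact_force: [0.3, 0.9, -0.3]
grip_width: 0.155
```

```bash
python3 st.py
python3 - <<'E'
from h import *
# sled plate check and jug point cloud
for n in('scene','top'):
    c=cap(n,n[0]+'12');W=world(c);hs=cv2.cvtColor(c['color'],cv2.COLOR_BGR2HSV)
    mm=(W[...,2]>.015)&(W[...,2]<.13)&(W[...,0]>.38)&(W[...,0]<.55)&(W[...,1]>.28)&(W[...,1]<.47)&(hs[...,1]<70)&(hs[...,2]>60)
    j=W[mm]; print(n,len(j),np.percentile(j,[1,50,99],axis=0).round(3).tolist())
    for zl,zh in((.03,.06),(.06,.09),(.09,.112),(.112,.13)):
        q=j[(j[:,2]>zl)&(j[:,2]<zh)]
        if len(q)>3: print(zl,len(q),q[:,:2].min(0).round(3),q[:,:2].max(0).round(3))
    v,u=np.where(mm); print(u.min(),u.max(),v.min(),v.max())
E
```

```text
t 22.25 tipS [-0.1225  0.0203  0.0301] F slicer x,y,z [-0.9  0.3 -0.3] tau [0.63 0.04 0.01] roterr [ 0.06 -0.54  0.48]
scene 108 [[0.421, 0.372, 0.056], [0.455, 0.407, 0.103], [0.483, 0.418, 0.12]]
0.06 22 [0.423 0.382] [0.474 0.417]
0.09 52 [0.421 0.373] [0.488 0.421]
0.112 32 [0.421 0.369] [0.483 0.417]
187 197 170 190
top 389 [[0.423, 0.33, 0.017], [0.442, 0.38, 0.085], [0.494, 0.42, 0.125]]
0.03 75 [0.42  0.329] [0.491 0.42 ]
0.06 115 [0.422 0.329] [0.495 0.422]
0.09 112 [0.423 0.331] [0.494 0.421]
0.112 62 [0.422 0.352] [0.497 0.423]
191 210 169 195
```

Run:
```python
from h import *
from scipy.optimize import least_squares
A=[]
for f in('t12','s1','t1','t0'):
    c=np.load(f'pics/{f}.npz');W=world(c);hs=cv2.cvtColor(c['color'],cv2.COLOR_BGR2HSV)
    mm=(W[...,2]>.02)&(W[...,2]<.122)&(W[...,0]>.40)&(W[...,0]<.53)&(W[...,1]>.31)&(W[...,1]<.435)&(hs[...,1]<70)&(hs[...,2]>60)
    q=W[mm]
    o=q[(q[:,2]<.105)]
    r=least_squares(lambda p:np.minimum(np.abs(np.linalg.norm(o[:,:2]-p,axis=1)-.035),.02)/.003,[.456,.385],loss='soft_l1'); d=q[:,:2]-r.x; rr=np.linalg.norm(d,axis=1)
    rim=q[q[:,2]>.108]; hd=d[(rr>.045)]
    print(f,len(q),r.x.round(4),'rim',len(rim),rim[:,:2].min(0).round(3) if len(rim) else '',rim[:,:2].max(0).round(3) if len(rim) else '','handle',len(hd),hd.mean(0).round(4) if len(hd) else '', np.degrees(np.arctan2(*hd.mean(0)[::-1])) if len(hd) else '', rr.max())
```

```text
t12 364 [0.4601 0.3851] rim 69 [0.422 0.35 ] [0.497 0.423] handle 30 [-0.0239 -0.0508] -115.17080886774697 0.062112108045390454
s1 369 [0.457  0.3849] rim 58 [0.423 0.348] [0.495 0.415] handle 42 [-0.0213 -0.0531] -111.8573501275558 0.0665316573090163
t1 123 [0.4601 0.3831] rim 31 [0.424 0.384] [0.497 0.42 ] handle 0   0.040636006703426444
t0 371 [0.4593 0.3848] rim 72 [0.421 0.352] [0.494 0.421] handle 29 [-0.0221 -0.0503] -113.71902838264653 0.06539843658884745
```

```bash
cat > p3.py <<'E'
import h,srch; from srch import *
h.GR=255; srch.rowsn.__defaults__=(.035,6.)
p,r,o=cur(); J=np.array([.459,.385,0]); ah=-114; Qj=pose(ah,-30); a=math.radians(ah); dj=np.array([math.cos(a),math.sin(a),0])
t=Qj.apply(TD); print('tipdir',t)
fin=tcp(J+dj*.0156+[0,0,.0115],Qj); up=fin-t*.16
Qr=pose(AZ,28)
wl=[(p+[-.0,0.02,.16],Qr),(up+[0,0,.04],Qj),(up,Qj),(fin,Qj)]
H,e=chainrun(q0,wl)
for x in e: print(x)
print(marg(H),(np.abs(np.diff(H,axis=0))/np.array([.195,.195]+[.22]*5)).max(1))
plan(p,r,wl,38,6.)
print('fin',fin)
E
python3 p3.py
```

```text
tipdir [-0.11 -0.24 -0.97]
[-0.09  0.53 -0.8   1.62  0.67  1.58 -1.02]
[ 0.25  0.22 -1.07  1.73  0.01  0.81 -1.19]
[ 0.22  0.25 -1.05  1.79  0.05  0.74 -1.21]
[ 0.16  0.37 -0.94  2.02  0.17  0.43 -1.24]
[2.36 0.63 0.41 0.48 1.58 0.38 1.61] [0.21 0.2  0.2  0.21 0.22 0.26 0.26 0.26 0.27 0.3  0.32 0.34 0.36 0.38 0.4  0.41 0.17 0.17 0.28 0.28 0.28 0.28 0.29]
{"x":-11.0,"y":-0.0,"z":-30.0,"ax":-0.0,"ay":-0.0,"az":0.0,"gripper":255},
{"x":-12.0,"y":-0.0,"z":-30.0,"ax":-0.0,"ay":-0.1,"az":0.1,"gripper":255},
{"x":-11.0,"y":-0.0,"z":-30.0,"ax":-0.1,"ay":0.0,"az":0.0,"gripper":255},
{"x":-12.0,"y":-0.0,"z":-31.0,"ax":0.0,"ay":-0.0,"az":0.1,"gripper":255},
{"x":-11.0,"y":0.0,"z":-30.0,"ax":0.0,"ay":-0.0,"az":0.0,"gripper":255},
--
{"x":12.0,"y":-2.0,"z":-20.0,"ax":-0.0,"ay":5.2,"az":2.4,"gripper":255},
{"x":13.0,"y":-3.0,"z":-19.0,"ax":-0.1,"ay":5.2,"az":2.3,"gripper":255},
{"x":15.0,"y":-4.0,"z":-18.0,"ax":-0.0,"ay":5.2,"az":2.4,"gripper":255},
{"x":17.0,"y":-4.0,"z":-16.0,"ax":-0.1,"ay":5.1,"az":2.3,"gripper":255},
{"x":17.0,"y":-5.0,"z":-15.0,"ax":-0.0,"ay":5.2,"az":2.4,"gripper":255},
{"x"
[... 285 characters left out ...]

{"x":21.0,"y":-9.0,"z":-5.0,"ax":-0.0,"ay":5.1,"az":2.3,"gripper":255},
{"x":21.0,"y":-10.0,"z":-5.0,"ax":-0.1,"ay":5.2,"az":2.4,"gripper":255},
--
{"x":-10.0,"y":0.0,"z":18.0,"ax":0.0,"ay":0.0,"az":-0.0,"gripper":255},
{"x":-10.0,"y":0.0,"z":17.0,"ax":0.0,"ay":0.0,"az":-0.0,"gripper":255},
--
{"x":-23.0,"y":0.0,"z":23.0,"ax":0.0,"ay":0.0,"az":-0.0,"gripper":255},
{"x":-22.0,"y":0.0,"z":22.0,"ax":0.0,"ay":0.0,"az":-0.0,"gripper":255},
{"x":-23.0,"y":0.0,"z":23.0,"ax":0.0,"ay":0.0,"az":-0.0,"gripper":255},
{"x":-22.0,"y":0.0,"z":23.0,"ax":0.0,"ay":0.0,"az":-0.0,"gripper":255},
{"x":-23.0,"y":0.0,"z":22.0,"ax":0.0,"ay":0.0,"az":-0.0,"gripper":255},
--
end [0.47 0.42 0.18]
fin [0.47 0.42 0.18]
```

>>> arm_command:
  steps:
    - {"x": -11,"y": 0,"z": -30,"ax": 0,"ay": 0,"az": 0,"gripper": 255}
    - {"x": -12,"y": 0,"z": -30,"ax": 0,"ay": 0,"az": 0.1,"gripper": 255}
    - {"x": -11,"y": 0,"z": -30,"ax": 0,"ay": 0,"az": 0,"gripper": 255}
    - {"x": -12,"y": 0,"z": -31,"ax": 0,"ay": 0,"az": 0.1,"gripper": 255}
    - {"x": -11,"y": 0,"z": -30,"ax": 0,"ay": 0,"az": 0,"gripper": 255}
    - {"x": 12,"y": -2,"z": -20,"ax": 0,"ay": 5.2,"az": 2.4,"gripper": 255}
    - {"x": 13,"y": -3,"z": -19,"ax": -0.1,"ay": 5.2,"az": 2.3,"gripper": 255}
    - {"x": 15,"y": -4,"z": -18,"ax": 0,"ay": 5.2,"az": 2.4,"gripper": 255}
    - {"x": 17,"y": -4,"z": -16,"ax": -0.1,"ay": 5.1,"az": 2.3,"gripper": 255}
    - {"x": 17,"y": -5,"z": -15,"ax": 0,"ay": 5.2,"az": 2.4,"gripper": 255}
    - {"x": 19,"y": -6,"z": -14,"ax": -0.1,"ay": 5.2,"az": 2.4,"gripper": 255}
    - {"x": 19,"y": -6,"z": -11,"ax": 0,"ay": 5.2,"az": 2.3,"gripper": 255}
    - {"x": 20,"y": -7,"z": -10,"ax": 0,"ay": 5.2,"az": 2.4,"gripper": 255}
    - {"x": 21,"y": -8,"z": -8,"ax": -0.1,"ay": 5.2,"az": 2.4,"gripper": 255}
    - {"x": 21,"y": -9,"z": -5,"ax": 0,"ay": 5.1,"az": 2.3,"gripper": 255}
    - {"x": 21,"y": -10,"z": -5,"ax": -0.1,"ay": 5.2,"az": 2.4,"gripper": 255}
    - {"x": -10,"y": 0,"z": 18,"ax": 0,"ay": 0,"az": 0,"gripper": 255}
    - {"x": -10,"y": 0,"z": 17,"ax": 0,"ay": 0,"az": 0,"gripper": 255}
    - {"x": 0,"y": 0,"z": 0,"ax": 0,"ay": 0,"az": 0,"gripper": 255}
    - {"x": 0,"y": 0,"z": 0,"ax": 0,"ay": 0,"az": 0,"gripper": 255}

```text
time: 24.35
position: [0.4911, 0.4501, 0.3352]
tool_rot: [-2.345, -1.513, -0.625]
contact_force: [-0.1, -0.0, 0.5]
grip_width: 0.155
```

```bash
cat > st2.py <<'E'
from h import *
J=np.array([.459,.385,0]); a=math.radians(-114); dj=np.array([math.cos(a),math.sin(a),0]); Qj=pose(-114,-30)
p,r,o=cur(); t=tip(p,r)-J; td=r.apply(TD)
print('time',o['time'],'tip in jug +x',round(-t@dj,4),'side',round(t[0]*dj[1]-t[1]*dj[0],4),'z',t[2].round(4),'lean',np.degrees(np.arccos(-td[2])).round(1),'roterr',(r.inv()*Qj).as_rotvec(degrees=True).round(2),'F',o['contact_force'].round(1))
E
python3 st2.py
python3 - <<'E'
from st2 import *
fin=tcp(J+dj*.0156+[0,0,.0115],Qj); print('delta tool mm',(r.inv().apply(fin-p)*1000).round(1))
# stick colour points from both cams -> depth check vs predicted axis in tool frame
for n in('scene','top'):
    c=cap(n,n[0]+'13');W=world(c);col=c['color'].astype(int)
    L=(W-p)@r.as_matrix()-GP; s=L@TD; e=L-s[...,None]*TD
    m=(s>-.05)&(s<.2)&(np.linalg.norm(e,axis=-1)<.03)&(col[...,2]-col[...,0]>35)&(W[...,2]>.05)
    q=L[m]; print(n,m.sum()); 
    if m.sum()>10:
        print('s range',s[m].min(),s[m].max()); 
        for lo_,hi_ in((.02,.07),(.07,.12),(.12,.19)):
            k=(s[m]>lo_)&(s[m]<hi_)
            if k.sum()>3: ee=e[m][k]; print(lo_,k.sum(),'tool y',np.percentile(ee[:,1],[5,50,95]).round(4),'n',np.percentile(ee@np.array([-.7071,0,-.7071]),[5,50,95]).round(4))
E
```

```text
time 24.35 tip in jug +x 0.0231 side -0.0023 z 0.1658 lean 15.1 roterr [ 0.1   0.11 -0.34] F [-0.1 -0.   0.5]
time 24.35 tip in jug +x 0.0231 side -0.0023 z 0.1658 lean 15.1 roterr [ 0.1   0.11 -0.34] F [-0.1 -0.   0.5]
delta tool mm [-110.7   -2.4  114.2]
scene 0
top 161
s range -0.006707371335131075 0.17326023430167775
0.02 46 tool y [-0.0109 -0.0073  0.0025] n [-0.0049  0.0096  0.0168]
0.07 42 tool y [-0.0098 -0.0039  0.004 ] n [-0.0035  0.0093  0.0171]
0.12 51 tool y [-0.0101 -0.006   0.0033] n [-0.0068  0.0097  0.0151]
```

>>> arm_command:
  steps:
    - {"x": 1.5,"y": -1.2,"z": 1,"ax": 0,"ay": 0,"az": 0,"gripper": 255}
    - {"x": -15,"y": -1.2,"z": 15,"ax": 0,"ay": 0,"az": 0,"gripper": 255}
    - {"x": -15,"y": 0,"z": 15,"ax": 0,"ay": 0,"az": 0,"gripper": 255}
    - {"x": -15,"y": 0,"z": 15,"ax": 0,"ay": 0,"az": 0,"gripper": 255}
    - {"x": -15,"y": 0,"z": 15,"ax": 0,"ay": 0,"az": 0,"gripper": 255}
    - {"x": -15,"y": 0,"z": 15,"ax": 0,"ay": 0,"az": 0,"gripper": 255}
    - {"x": 0,"y": 0,"z": 0,"ax": 0,"ay": 0,"az": 0,"gripper": 255}

```text
time: 25.15
position: [0.4762, 0.4273, 0.2302]
tool_rot: [-2.345, -1.514, -0.618]
contact_force: [-0.4, -0.8, -1.5]
grip_width: 0.154
```

```bash
python3 st2.py
```

```text
time 25.15 tip in jug +x -0.0045 side 0.0024 z 0.0609 lean 15.3 roterr [-0.1   0.33 -0.34] F [-0.4 -0.8 -1.5]
```

>>> arm_command:
  steps:
    - {"x": -11,"y": 1,"z": 11,"ax": 0,"ay": 0,"az": 0,"gripper": 255}
    - {"x": -10,"y": 1,"z": 10,"ax": 0,"ay": 0,"az": 0,"gripper": 255}
    - {"x": -6,"y": 0,"z": 6,"ax": 0,"ay": 0,"az": 0,"gripper": 255}
    - {"x": -4,"y": 0,"z": 4,"ax": 0,"ay": 0,"az": 0,"gripper": 255}
    - {"x": -2,"y": 0,"z": 2,"ax": 0,"ay": 0,"az": 0,"gripper": 255}
    - {"x": 0,"y": 0,"z": 0,"ax": 0,"ay": 0,"az": 0,"gripper": 255}

```text
time: 25.75
position: [0.4745, 0.4176, 0.1882]
tool_rot: [-2.342, -1.514, -0.626]
contact_force: [0.0, -0.6, 0.3]
grip_width: 0.158
```

```bash
python3 st2.py
```

```text
time 25.75 tip in jug +x -0.013 side -0.0004 z 0.0187 lean 15.0 roterr [ 0.03  0.   -0.25] F [ 0.  -0.6  0.3]
```

>>> arm_command:
  steps:
    - {"x": -2,"y": 0,"z": 2,"ax": 0,"ay": 0,"az": 0,"gripper": 255}
    - {"x": -2,"y": 0,"z": 2,"ax": 0,"ay": 0,"az": 0,"gripper": 255}
    - {"x": -1.5,"y": 0,"z": 1.5,"ax": 0,"ay": 0,"az": 0,"gripper": 255}
    - {"x": 0,"y": 0,"z": 0,"ax": 0,"ay": 0,"az": 0,"gripper": 255}

```text
time: 26.15
position: [0.4741, 0.4161, 0.1811]
tool_rot: [-2.342, -1.513, -0.628]
contact_force: [-0.2, 1.1, -1.0]
grip_width: 0.159
```

```bash
python3 st2.py
```

```text
time 26.15 tip in jug +x -0.0143 side -0.0007 z 0.0115 lean 14.9 roterr [ 0.07 -0.07 -0.24] F [-0.2  1.1 -1. ]
```

>>> arm_command:
  steps:
    - {"x": -1.5,"y": 0,"z": 1.5,"ax": 0,"ay": 0,"az": 0,"gripper": 255}
    - {"x": 0,"y": 0,"z": 0,"ax": 0,"ay": 0,"az": 0,"gripper": 255}
    - {"x": 0,"y": 0,"z": 0,"ax": 0,"ay": 0,"az": 0,"gripper": 190}
    - {"x": 0,"y": 0,"z": 0,"ax": 0,"ay": 0,"az": 0,"gripper": 170}
    - {"x": 0,"y": 0,"z": 0,"ax": 0,"ay": 0,"az": 0,"gripper": 150}
    - {"x": 0,"y": 0,"z": 0,"ax": 0,"ay": 0,"az": 0,"gripper": 120}
    - {"x": 0,"y": 0,"z": 0,"ax": 0,"ay": 0,"az": 0,"gripper": 90}
    - {"x": 0,"y": 0,"z": 0,"ax": 0,"ay": 0,"az": 0,"gripper": 60}
    - {"x": 0,"y": 0,"z": 0,"ax": 0,"ay": 0,"az": 0,"gripper": 60}

```text
time: 27.05
position: [0.4735, 0.4152, 0.1787]
tool_rot: [-2.342, -1.514, -0.626]
contact_force: [0.4, 0.6, -0.4]
grip_width: 0.768
```

```bash
python3 st2.py
python3 - <<'E'
from sim import *
import sim
q=manip.get_obs()['joint_positions'];p,r=fk(q);H=follow(q,ser(p,r,p-r.apply([0,0,.16]),r,8)); p2,r2=fk(H[-1]); H2=follow(H[-1],ser(p2,r2,p2+[-.05,-.1,.1],r2,5)); print(H[-1],H2[-1],np.minimum(H2-lo,hi-H2).min(0))
E
```

```text
time 27.05 tip in jug +x -0.0157 side -0.0005 z 0.0092 lean 15.0 roterr [ 0.04  0.01 -0.25] F [ 0.4  0.6 -0.4]
[ 0.92350339 -0.15673816 -1.37409317  2.02259582 -0.66154015  0.82594595
 -0.52505719] [ 0.54368669 -0.40989374 -0.70610504  2.04024138 -0.75419771  1.19941493
 -0.3760762 ] [1.68649661e+00 1.06257172e-04 1.05906835e-01 4.56175502e-01
 7.51266162e-01 7.70585065e-01 2.32494281e+00]
```

>>> arm_command:
  steps:
    - {"x": 0,"y": 0,"z": -8,"ax": 0,"ay": 0,"az": 0,"gripper": 60}
    - {"x": 0,"y": 0,"z": -15,"ax": 0,"ay": 0,"az": 0,"gripper": 60}
    - {"x": 0,"y": 0,"z": -20,"ax": 0,"ay": 0,"az": 0,"gripper": 60}
    - {"x": 0,"y": 0,"z": -25,"ax": 0,"ay": 0,"az": 0,"gripper": 60}
    - {"x": 0,"y": 0,"z": -25,"ax": 0,"ay": 0,"az": 0,"gripper": 60}
    - {"x": 0,"y": 0,"z": -25,"ax": 0,"ay": 0,"az": 0,"gripper": 60}
    - {"x": 0,"y": 0,"z": -20,"ax": 0,"ay": 0,"az": 0,"gripper": 60}
    - {"x": 0,"y": 0,"z": 0,"ax": 0,"ay": 0,"az": 0,"gripper": 60}

```text
time: 27.85
position: [0.4485, 0.3499, 0.2999]
tool_rot: [-2.351, -1.51, -0.634]
contact_force: [1.0, -0.0, -0.0]
grip_width: 0.765
```

Run:
```python
from h import *
def pj(c,X): q=c['extrinsics'][:3,:3]@X+c['extrinsics'][:3,3]; return (c['K']@q/q[2])[:2]
ims=[]
for n in('scene','top'):
    c=cap(n,n[0]+'14'); row=[]
    for X in(np.array([.459,.4,.12]),S2W(.05,0,.05)):
        x0,y0=(pj(c,X)-[33,25]).astype(int); row.append(crop(c,x0,y0,66,50,6)); print(n,x0,y0)
    ims.append(np.hstack(row))
    W=world(c);col=c['color'].astype(int); m=(np.abs(W[...,0]-.48)<.15)&(W[...,1]>.3)&(W[...,1]<.55)&(W[...,2]>.125)&(W[...,2]<.26)&(col[...,2]-col[...,0]>35)
    q=W[m]; print(m.sum()); 
    if m.sum()>8: print(np.percentile(q,[3,50,97],axis=0).round(3).tolist()); z=q[:,2]; print('axis slope dx/dz,dy/dz',np.polyfit(z,q[:,0],1).round(3),np.polyfit(z,q[:,1],1).round(3))
cv2.imwrite('pics/c14.png',np.vstack(ims)); o=manip.get_obs(); print(o['contact_force'].round(1),o['time'],o['joint_positions'].round(2))
# sled plate vs s11
for n in 'st':
    a=np.load(f'pics/{n}11.npz');b=np.load(f'pics/{n}14.npz'); d=np.abs(b['color'].astype(int)-a['color'].astype(int)).sum(2); E=b['extrinsics'];K=b['K']
    print(n,[[int(d[tuple(pj(b,S2W(x,y,.056)).round().astype(int)[::-1])]) for x in np.arange(.07,.2,.008)] for y in(.01,.031,.045)])
```

```text
scene 159 147
scene 283 208
85
[[0.458, 0.394, 0.129], [0.468, 0.407, 0.17], [0.476, 0.425, 0.208]]
axis slope dx/dz,dy/dz [0.135 0.444] [0.307 0.357]
top 164 148
top 277 198
51
[[0.458, 0.402, 0.141], [0.468, 0.413, 0.172], [0.477, 0.429, 0.202]]
axis slope dx/dz,dy/dz [0.03  0.463] [0.184 0.383]
[-0.2  0.1  0.1] 27.95 [ 0.84  0.03 -1.41  2.03 -0.39  0.7  -0.75]
s [[37, 41, 10, 14, 21, 15, 32, 30, 22, 32, 18, 21, 21, 22, 15, 18, 20], [20, 23, 18, 16, 26, 20, 10, 19, 20, 26, 30, 25, 21, 21, 24, 11, 7], [23, 14, 22, 23, 26, 17, 20, 25, 24, 16, 31, 19, 23, 22, 23, 22, 7]]
t [[19, 15, 13, 2, 0, 1, 6, 1, 2, 0, 2, 1, 0, 1, 1, 1, 0], [2, 3, 1, 0, 1, 0, 1, 0, 3, 0, 1, 1, 0, 1, 1, 0, 0], [0, 1, 2, 1, 0, 0, 1, 1, 0, 3, 1, 0, 1, 0, 1, 0, 2]]
```

View pics/c14.png

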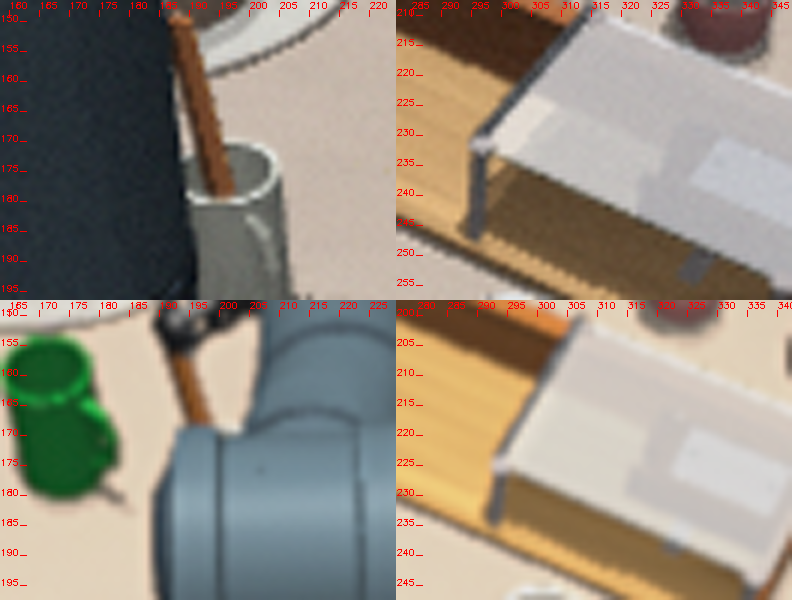

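```bash
python3 -c "
from rig import manip
print(manip.job_done()); o=manip.get_obs(); print(o['time'],o['contact_force'])"
```

```text
the job is handed in; nothing more can be done
None
the job is handed in; nothing more can be done
```

The job is handed in, at about 28 s of robot time out of the 72 s allowed. The sled is home under the guard, and the push stick is standing in the white jug.

**What I did**
- I lifted the stick out of its rest square to its length and held it throughout. No part of the robot came near the sled.
- I pressed the side of the stick along the sled until the sled stopped against the fence, at about 8 N.
- I put the tip in the sled's rear pocket and fed the sled along the fence. The force towards the fence stayed at 2–8 N all the way. Forward movement stopped dead after about 203 mm, with 16 N on it.
- I backed the stick out and lowered it tip down into the white jug. It leans away from the handle, and I opened the gripper and withdrew.

**Last checks**
- **Sled:** the steel plate seen through the guard puts the sled's front at x ≈ 185 mm. The end stop is at 188 mm, and my frame may be 3–5 mm out along the feed. The plate showed no change in the top camera after the stick was withdrawn. The scene camera changed only slightly and evenly, as from shading.
- **Stick:** it stands in the jug leaning away from the handle. The scene camera gives about 18° of lean. The top camera gave about 11°, but the arm partly hid its view.
- **Robot:** the force reading was about zero after release, and the gripper was roughly 130 mm clear of where it had held the stick.

**What went less well**
- My first move to the slicer ran into joint limits and stopped well short of the target, with no contact. I rerouted the arm from there.
- My camera fit put the fence about 4 mm nearer than contact showed, so I used the contact value.
- I did not measure the other objects again at the end. No forces suggested I had touched any of them.

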